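# Unlock the spring tweezers and hold them at the marked gap

### The job

The spring tweezers are locked in their rest: fit the square key into the lock and give it a quarter turn clockwise so that the retaining bar swings off them, and leave the key in the lock. Then lift the tweezers out and squeeze them until their tips are as far apart as the two lines on the setting block (16 mm), without ever pinching them nearly shut, and hold them steady there just above the block (within a centimetre, not touching it), one tip over each line. Finish while still holding them like that, and leave the other things on the table where they are.

Things in the scene. Friction and masses are not known exactly. Their poses are not given: they have to be found in the camera images.
- rest: Fixed rest for the tweezers: base 215 x 64 x 12 mm, origin under its middle at table level; +x runs along the tweezers to their tips, z up. They lie 40 mm above the table on a rear support (x -65..-39 mm) and a front one (x 75..89 mm, 64 mm wide) with 8 mm side cheeks: lift straight up. Between the supports only the 12 mm base lies below. The lock stands at x = -88 mm, y = 0.
- lock (a joint): Angle of the lock's steel cylinder (33 mm across) and its retaining bar: 0 = locked, bar along the rest's +x, 3 mm above the tweezers' spine (bar 14 mm wide, reaching 67 mm from the axis, 55 to 60 mm above the table). Grows clockwise seen from above to a stop at 1.571; the bar is off beyond 1.1. Needs 0.08 N m, stays where left, starts between 0 and 0.12.
- lock_socket (a point): Centre of the mouth of the square socket in the lock cylinder's top, 62 mm above the table; socket 13.8 mm square, 18 mm deep, with a small chamfer. Its axes turn with the cylinder; the socket's sides lie along its x and y, and its x points along the retaining bar.
- key: Loose key, 55 mm tall, 35 to 70 g, upright in its holder: steel shank 12 mm square (foot 10 mm), black cross-bar head 38 mm along the key's x, 12 mm along y, 37 to 55 mm above the foot; 20 mm collar under it. Origin: centre of the foot, z up; the shank's sides lie along x and y. It has about 0.15 rad of play each way in the socket before it drives the lock.
- key_holder: Fixed white key holder: foot 60 x 60 x 6 mm, block 46 x 46 mm, top 22 mm above the table, with a 13.8 mm square hole 14 mm deep in which the key stands (foot 8 mm above the table). Origin: table level under its centre.
- tweezers: Loose steel spring tweezers, about 70 g (balance near x = 80 mm), 160 mm long, closing across their y. Origin: underside of the spine, on the hinge; +x along the middle to the tips (150 mm), +y to the fixed leg, z up. Grey ribbed grips, 13 mm high from the underside up, cover the legs at x = 66..114 mm: at x = 90 mm 41 mm wide outside when open, 29 mm when the tips are 16 mm apart. 
- spring_leg (a joint): Closing angle of the sprung leg (at the tweezers' -y): 0 = open, tips 36 mm apart (inner faces); each 0.01 rad closes the tips by 1.5 mm and the grips at x = 90 mm by 0.9 mm; 0.133 = 16 mm; stop at 0.21. Squeezing at x = 90 mm takes about 3 N to begin and 9 N at 16 mm.
- tip_fixed (a point): Tip of the fixed leg: its inner face at the far end, on the underside. The gap of the tweezers is the distance between the two tip points.
- tip_sprung (a point): Tip of the sprung leg: its inner face at the far end, on the underside.
- block: Fixed aluminium setting block, 50 mm (x) x 64 mm (y) x 30 mm high. Origin: table level under its centre. Two black lines run along its x over the top, at y = +8 and -8 mm: the marked gap of 16 mm. Either tip may be over either line.
- block_top (a point): Centre of the setting block's top face, between the two lines, 30 mm above the table; axes as the block's.
- dropper_bulb: Bystander: red-brown rubber bulb, 24 mm wide, 44 mm tall, loose. Origin under its centre.
- cutter: Bystander: snap-off cutter, 130 x 17 x 17 mm, lying, loose. Origin under its centre, long axis x.

How it is judged:
On the way, in this order (a step that is already met when the one before it is completed fails the run):
1. the key stands in the lock's socket, at least 12 mm deep (z of key in the frame of lock_socket below -0.012 m and horizontal distance between key and lock_socket below 0.005 m and angle between key's own z axis and vertical below 0.15 rad), for 0.1 s.
2. with the key in it, the lock is turned beyond 1.1 rad, so that the bar is off the tweezers (all of step 1 and value of joint lock above 1.1 rad), for 0.1 s.
3. the tweezers are lifted clear of the rest, by more than 10 mm (z of each of tweezers, tip_fixed in the frame of rest above 0.05 m and contact force between tweezers and rest below 0.02 N), for 0.1 s.
4. the tips are held over the lines at the marked gap for one second (x of tip_fixed in the frame of block_top between -0.018 and 0.018 m and z of tip_fixed in the frame of block_top between 0.0008 and 0.015 m and x of tip_sprung in the frame of block_top between -0.018 and 0.018 m and z of tip_sprung in the frame of block_top between 0.0008 and 0.015 m and ((y of tip_fixed in the frame of block_top between 0.003 and 0.013 m and y of tip_sprung in the frame of block_top between -0.013 and -0.003 m) or (y of tip_fixed in the frame of block_top between -0.013 and -0.003 m and y of tip_sprung in the frame of block_top between 0.003 and 0.013 m)) and distance between tip_fixed and tip_sprung between 0.0135 and 0.0185 m and contact force between the fingers and tweezers above 1 N and contact force between tweezers and block below 0.02 N and contact force between tweezers and rest below 0.02 N and contact force between tweezers and key below 0.02 N and linear speed of tweezers below 0.02 m/s and velocity of joint spring_leg between -0.05 and 0.05 rad/s), for 1 s.
At the end, for the whole second after the job is handed in: Gripper holds the tweezers (over 1 N), at rest, touching nothing else; tips 13.5 to 18.5 mm apart, each within 5 mm of its own line, 18 mm of mid-line, 0.8 to 15 mm above the block; the key at least 12 mm deep in the lock, lock beyond 1.1 rad (all of step 2 and all of step 4); the arm keeps its last pose, push and grip.
It fails at once if the tips are pinched to less than 9 mm apart (distance between tip_fixed and tip_sprung below 0.009 m).
It fails at once if the tweezers are pulled out from under the bar (moved 30 mm while the lock is below 1.0 rad) (distance of tweezers from where it was at the start of the episode above 0.03 m and value of joint lock below 1 rad).
It fails at once if the rubber bulb or the cutter is pushed more than 30 mm (distance of any of dropper_bulb, cutter from where it was at the start of the episode above 0.03 m).
It also fails if it takes over 59 s, if anything falls off the work surface, if the arm or the gripper's body presses on something with over 40 N, if the wrist force passes 120 N, or if a joint passes its speed limit or range.

### The arm

A 6-joint arm with a two-finger parallel gripper is mounted at the origin on the work surface; the furniture and walls round the work are solid. World frame = base frame: x ahead of the robot, y to its left, z up, the work surface at z = 0. Lengths are in m, angles in rad, forces in N, time in s.
With the tool pointing down it reaches from about 0.325 to 0.85 m from the base axis. Payload 15.5 kg.
Tool frame: the origin (TCP) lies at the very end of the fingers, on their centre line; the grasp point (between the pads) lies hold_point_z behind it (hold_point_z is the distance from the TCP to the grasp point, in m); z points along the fingers, y is the direction in which the jaws open and shut (so a half turn about z gives the same grasp; the last joint's range is limited). The gripper opens to 91 mm and grips with 3 to 60 N. Pads are 32 mm wide; open, the fingers measure 118 mm over their backs; the gripper's body (76 mm by 178 mm) begins 60 mm behind the grasp point.
Start: joints at [-1.272, 0.494, 1.345, -0, 1.302, -0.096], TCP at [0.24, -0.577, 0.214] pointing down, gripper open.
Joint ranges: [-2.91, 2.91], [-0.82, 2.16], [0.22, 2.67], [-1.22, 4.37], [0.12, 2.79], [-3.08, 3.08]. Speed limits (rad/s): [1.89, 1.89, 2.57, 3.01, 3.01, 3.01].

### API

Orientations are given as a 3x3 rotation matrix whose columns are the frame's x, y, z axes.
In Python, from cell import get_state, capture, sign_off, hold_point_z gives the robot as it stands.
- The arm moves only by the tool move_arm, never from a script. Its argument "moves" is a list of rows, each a list of 6 numbers: the shift along the tool's x, y, z in cm, then the turn, a rotation vector about the tool's x, y, z in rad. In form: [[dx, dy, dz, wx, wy, wz], ...]. A call has exactly 5 rows; each row shifts and turns the commanded pose from where the row before left it, along the tool's axes as they then stand; what a row does not reach is not made up. A row lasts 1/8 s, in which the tool goes at most 62.5 mm and 10.7 degrees, less where a joint would pass 70% of its speed; a pose out of reach is approached as far as the arm can. A call with a gripper value outside its range is refused whole. "gripper" is the finger opening in cm, from 0 to 9.12, set as the call begins (left out, the last holds). The fingers move at their own pace and stop on an object; "squeeze" is the grip in N (left out, the last holds). Time passes only in rows, so rows that do not move let the fingers close, or fill a call up. It gives the time, the measured TCP pose, the force and the opening at its end, in the units of the state.
- get_state(): the state, without advancing time (a new reading comes with each control period).
- capture(name): name is "scene" or "top" or "wrist"; returns a dict with "img" (420x560x3 uint8, blue, green, red), "z_map" (420x560 float32, m along the optical axis (not along the pixel's ray), 0 where there is no reading), "intrinsics" (3x3 intrinsics, pixels), "R" (3x3) and "t" (3): a world point X has camera coordinates R X + t; the wrist camera has in their place "hand_eye" (4x4, takes a point from camera to tool coordinates, whose origin is the TCP and whose axes are the flange's). Camera axes: x right, y down, z forward; pixel columns grow to the right and rows downward; lengths in m; the calibration is good to about 2 mm. A picture is of the moment at which its call begins: read the wrist's pose just before it.
- sign_off(): hands the job in, once; it reports no verdict.
The state is a dict: "time_s": time; "q": joint angles; "joint_velocities": joint speeds; "joint_torque": joint torques, N m; "tool_pos": TCP position; "eef_rot": TCP orientation; "ft_force": force on the tool from outside, world axes, zero at the start; "wrist_torque": the same for the moment, N m; "gripper_width": opening from 0.0 (shut) to 1.0 (fully open).
Only numpy, scipy, OpenCV 4.12 (cv2) and the standard library are available. Lean on these libraries where they do the work, as an engineer would, in place of code of your own. Each camera call takes 0.05 s, during which the arm holds its last target.

## Working session

There is one attempt and no reset: what is moved stays moved. The work goes in short steps, Python scripts to look and compute and a tool call to move; the robot and the scene stay as the last step left them, time stands still between calls to the robot, and variables do not carry over. Pictures are saved under pics/ and viewed, and the job is handed in when it is done.

Besides the shell and the picture viewer there is one more tool, called after "Emit:" by a JSON object that holds its "fn" and its "kwargs", one argument or row to a line. move_arm: Moves the arm, as the interface text tells. Its arguments: {"type":"object","properties":{"moves":{"type":"array"},"gripper":{"type":"number"},"squeeze":{"type":"number"}},"required":["moves"]}

```bash
ls; mkdir -p pics
python3 - <<'E'
from cell import get_state,capture,hold_point_z
import cv2,numpy as np
s=get_state()
for k,v in s.items(): print(k,np.round(v,4).tolist())
print(hold_point_z)
for n in ["scene","top","wrist"]:
    c=capture(n); cv2.imwrite(f"pics/{n}0.png",c["img"]); np.savez(f"{n}0.npz",**c)
    print(n,{k:np.round(v,4).tolist() for k,v in c.items() if k not in("img","z_map")})
E
```

```text
pics
time_s 0.0
q [-1.2715, 0.4942, 1.3461, 0.0, 1.3025, -0.0955]
joint_velocities [-0.0002, -0.0018, -0.0008, -0.0009, -0.0005, -0.0006]
joint_torque [-0.0056, -87.8846, -38.1852, 0.0702, 0.0534, -0.0001]
tool_pos [0.2403, -0.5766, 0.2133]
eef_rot [[0.9231, 0.3846, -0.0003], [0.3846, -0.9231, 0.0011], [0.0001, -0.0012, -1.0]]
ft_force [-0.1483, -0.0978, -0.2984]
wrist_torque [-0.0627, -0.0131, -0.0138]
gripper_width 1.0004
0.0188
scene {'intrinsics': [[460.3023, 0.0, 277.1338], [0.0, 460.3023, 210.3134], [0.0, 0.0, 1.0]], 'R': [[-0.6323, -0.7745, 0.0155], [-0.4184, 0.3246, -0.8483], [0.652, -0.5429, -0.5293]], 't': [0.4497, 0.2099, 0.8585]}
top {'intrinsics': [[390.1285, 0.0, 281.72], [0.0, 390.1285, 203.3495], [0.0, 0.0, 1.0]], 'R': [[-0.0155, -0.9997, -0.0182], [-0.9837, 0.0185, -0.1788], [0.1791, 0.0151, -0.9837]], 't': [0.1974, 0.52, 0.9682]}
wrist {'intrinsics': [[370.6517, 0.0, 276.6003], [0.0, 370.6517, 208.3354], [0.0, 0.0, 1.0]], 'hand_eye': [[0.0015, -0.9676, -0.2526, 0.0708], [1.0, 0.0013, 0.0007, 0.0004], [-0.0004, -0.2526, 0.9676, -0.1707], [0.0, 0.0, 0.0, 1.0]]}
```

View pics/top0.png

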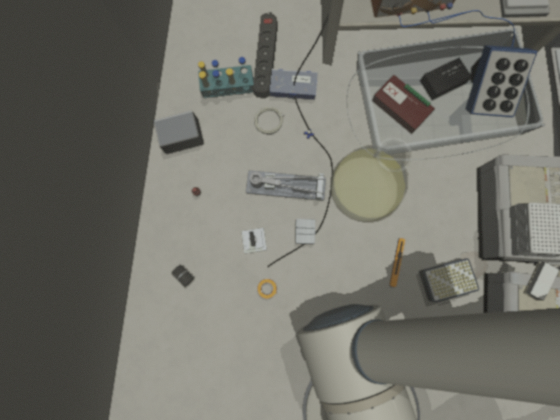

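View pics/scene0.png

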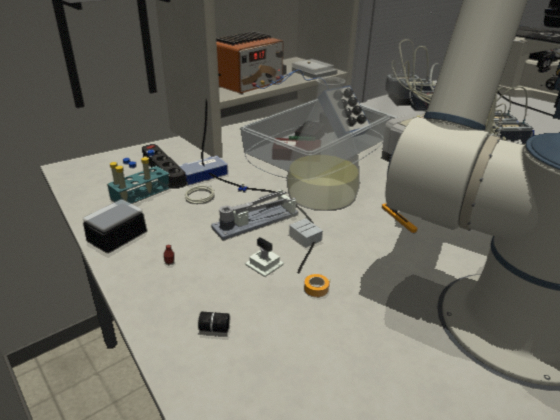

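View pics/wrist0.png

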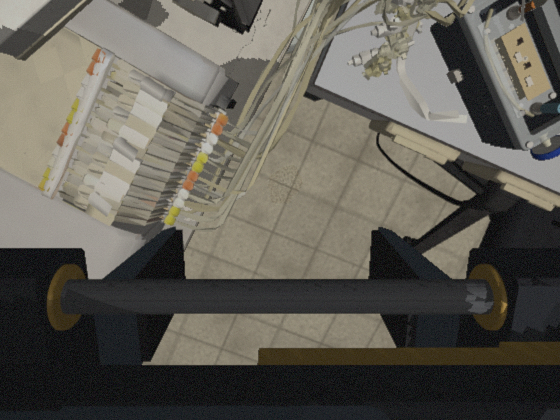

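The top view shows the rest at about (286,185) with the lock at its left end (256,181), the key holder at (254,240), the block at (305,232), the bulb at (196,191) and the cutter at (398,262). The wrist camera isn't over the work yet.

```bash
cat > h.py <<'E'
import numpy as np,cv2
from cell import get_state,capture,hold_point_z
def cam(c,s=None):
    """returns K, R(world->cam), t"""
    K=c["intrinsics"]
    if "R" in c: return K,np.array(c["R"]),np.array(c["t"])
    H=np.array(c["hand_eye"]); T=np.eye(4); T[:3,:3]=s["eef_rot"]; T[:3,3]=s["tool_pos"]
    W=np.linalg.inv(T@H); return K,W[:3,:3],W[:3,3]
def ray(C,p):
    K,R,t=C; d=R.T@np.linalg.inv(K)@np.array([p[0],p[1],1.]); return -R.T@t,d
def onz(C,p,z):
    o,d=ray(C,p); return o+d*(z-o[2])/d[2]
def proj(C,X):
    K,R,t=C; x=K@(R@np.asarray(X)+t); return x[:2]/x[2]
def two(C1,p1,C2,p2):
    o1,d1=ray(C1,p1);o2,d2=ray(C2,p2); d1/=np.linalg.norm(d1); d2/=np.linalg.norm(d2)
    A=np.stack([d1,-d2],1); k=np.linalg.lstsq(A,o2-o1,rcond=None)[0]
    a,b=o1+d1*k[0],o2+d2*k[1]; return (a+b)/2,np.linalg.norm(a-b)
E
python3 - <<'E'
from h import *
c=np.load("top0.npz"); C=cam(c)
for n,p,z in [("lock",(256,181),.06),("restend",(323,187),.05),("key",(254,239),.06),("block",(305,232),.03),("bulb",(196,191),.02)]:
    print(n,onz(C,p,z).round(3))
cv2.imwrite("pics/top0z.png",cv2.resize(c["img"][150:270,170:350],None,fx=4,fy=4,interpolation=2))
c=np.load("scene0.npz");cv2.imwrite("pics/scene0z.png",cv2.resize(c["img"][180:300,150:350],None,fx=4,fy=4,interpolation=2))
E
```

```text
lock [0.582 0.254 0.06 ]
restend [0.564 0.08  0.05 ]
key [0.431 0.26  0.06 ]
block [0.449 0.129 0.03 ]
bulb [0.567 0.421 0.02 ]
```

View pics/top0z.png

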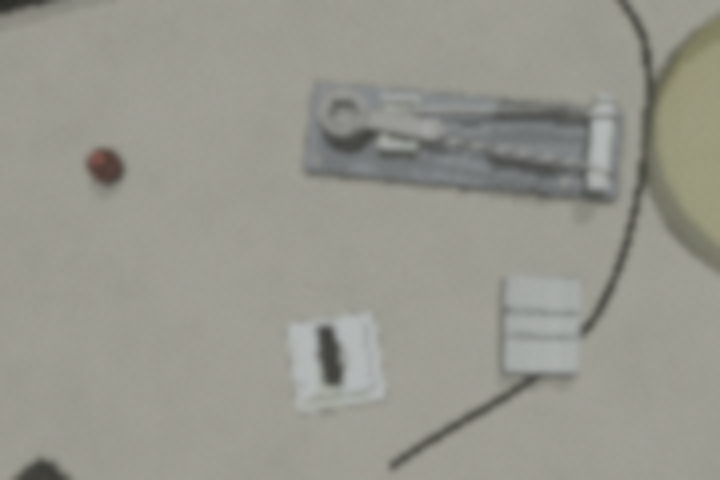

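View pics/scene0z.png

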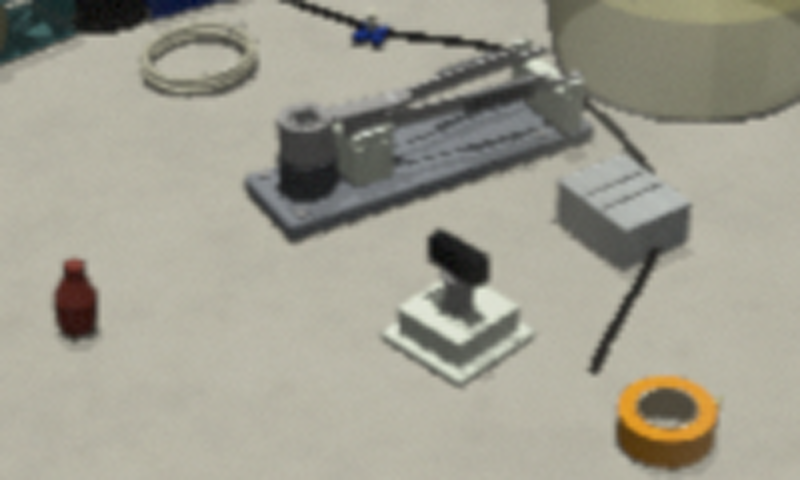

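The zoomed views show the lock and bar with the tweezers running toward world -y, the key head roughly along world x, and the block lines along world y. I'll write a planner that prints rows, then move the wrist camera overhead.

```bash
cat >> h.py <<'E'
from scipy.spatial.transform import Rotation as Ro
def down(yaw):
    c,s=np.cos(yaw),np.sin(yaw); return np.array([[c,s,0],[s,-c,0],[0,0,-1.]])
def plan(wps,step=.055,turn=.16,start=None,pad=True):
    """wps: list of (pos,yaw[,step]); prints rounded rows"""
    s=get_state(); P=np.array(s["tool_pos"]); Rm=np.array(s["eef_rot"])
    if start: P,Rm=np.array(start[0]),down(start[1])
    rows=[]
    for w in wps:
        st=w[2] if len(w)>2 else step
        p,R1=np.array(w[0],float),down(w[1])
        rv=Ro.from_matrix(Rm.T@R1).as_rotvec()
        n=max(1,int(np.ceil(np.linalg.norm(p-P)/st-1e-6)),int(np.ceil(np.linalg.norm(rv)/turn-1e-6)))
        for k in range(n):
            d=Rm.T@((p-P)/(n-k))*100
            r=Ro.from_matrix(Rm.T@R1).as_rotvec()/(n-k)
            row=[round(x,2)+0. for x in d]+[round(x,3)+0. for x in r]
            rows.append(row)
            P=P+Rm@np.array(row[:3])/100; Rm=Rm@Ro.from_rotvec(row[3:]).as_matrix()
    while pad and len(rows)%5: rows.append([0]*6)
    for i in range(0,len(rows),5): print(rows[i:i+5])
    print("end",P.round(4),"yaw",round(float(np.arctan2(Rm[1,0],Rm[0,0])),4))
E
python3 -c "
from h import *
plan([((.27,-.50,.30),.6),((.5,.13,.28),1.57)])"
```

```text
[[np.float64(1.9), np.float64(-1.98), np.float64(-2.88), np.float64(0.0), np.float64(0.0), np.float64(-0.068)], [np.float64(2.02), np.float64(-1.85), np.float64(-2.88), np.float64(0.0), np.float64(0.0), np.float64(-0.069)], [np.float64(2.15), np.float64(-1.7), np.float64(-2.89), np.float64(-0.001), np.float64(0.0), np.float64(-0.068)], [np.float64(4.2), np.float64(-3.0), np.float64(0.15), np.float64(0.0), np.float64(0.0), np.float64(-0.075)], [np.float64(4.41), np.float64(-2.68), np.float64(0.16), np.float64(0.0), np.float64(0.0), np.float64(-0.075)]]
[[np.float64(4.6), np.float64(-2.34), np.float64(0.15), np.float64(0.0), np.float64(0.0), np.float64(-0.075)], [np.float64(4.76), np.float64(-1.99), np.float64(0.16), np.float64(0.0), np.float64(0.0), np.float64(-0.075)], [np.float64(4.89), np.float64(-1.63), np.float64(0.15), np.float64(0.0), np.float64(0.0), np.float64(-0.074)], [np.float64(5.0), np.float64(-1.26), np.float64(0.16), np.float64(0.0), np.float64(0.0), np.float64(-0.075)], [np.float64(5.08), np.float64(-0.88), np.float64(0.15), np.float64(0.0), np.float64(0.0), np.float64(-0.074)]]
[[np.float64(5.14), np.float64(-0.51), np.float64(0.16), np.float64(0.0), np.float64(0.0), np.float64(-0.075)], [np.float64(5.16), np.float64(-0.12), np.float64(0.15), np.float64(0.0), np.float64(0.0), np.float64(-0.074)], [np.float64(5.15), np.float64(0.26), np.float64(0.16), np.float64(0.0), np.float64(0.0), np.float64(-0.075)], [np.float64(5.12), np.float64(0.65), np.float64(0.15), np.float64(0.0), np.float64(0.0), np.float64(-0.074)], [np.float64(5.05), np.float64(1.03), np.float64(0.16), np.float64(0.0), np.float64(0.0), np.float64(-0.075)]]
[[np.float64(4.97), np.float64(1.4), np.float64(0.15), np.float64(0.0), np.float64(0.0), np.float64(-0.074)], [0, 0, 0, 0, 0, 0], [0, 0, 0, 0, 0, 0], [0, 0, 0, 0, 0, 0], [0, 0, 0, 0, 0, 0]]
end [0.5  0.13 0.28] yaw 1.5698
```

Emit:
{"fn": "move_arm", "kwargs": {
  "moves": [
    [1.9, -2.0, -2.9, 0, 0, -0.07],
    [2.0, -1.85, -2.9, 0, 0, -0.07],
    [2.15, -1.7, -2.9, 0, 0, -0.07],
    [4.2, -3.0, 0.15, 0, 0, -0.075],
    [4.4, -2.7, 0.15, 0, 0, -0.075]
  ]
}}

```text
time_s: 0.78
tool_pos: [0.3047, -0.4015, 0.298]
eef_rot: [[0.727, 0.687, 0.0], [0.687, -0.727, -0.0], [0.0, 0.0, -1.0]]
ft_force: [0.9, -0.4, -0.6]
gripper_width: 1.003
```

Emit:
{"fn": "move_arm", "kwargs": {
  "moves": [
    [4.6, -2.35, 0.15, 0, 0, -0.075],
    [4.75, -2.0, 0.15, 0, 0, -0.075],
    [4.9, -1.6, 0.15, 0, 0, -0.075],
    [5.0, -1.25, 0.15, 0, 0, -0.075],
    [5.1, -0.9, 0.15, 0, 0, -0.075]
  ]
}}

```text
time_s: 1.4
tool_pos: [0.3918, -0.1584, 0.2904]
eef_rot: [[0.425, 0.905, 0.0], [0.905, -0.425, -0.0], [0.0, 0.0, -1.0]]
ft_force: [1.0, -0.1, 0.4]
gripper_width: 0.998
```

Emit:
{"fn": "move_arm", "kwargs": {
  "moves": [
    [5.1, -0.5, 0.15, 0, 0, -0.075],
    [5.15, -0.1, 0.15, 0, 0, -0.075],
    [5.15, 0.25, 0.15, 0, 0, -0.075],
    [5.1, 0.65, 0.15, 0, 0, -0.075],
    [5.0, 1.0, 0.15, 0, 0, -0.075]
  ]
}}

```text
time_s: 2.02
tool_pos: [0.478, 0.0837, 0.2828]
eef_rot: [[0.063, 0.998, -0.0], [0.998, -0.063, -0.0], [-0.0, -0.0, -1.0]]
ft_force: [0.7, -0.9, 0.2]
gripper_width: 1.0
```

Emit:
{"fn": "move_arm", "kwargs": {
  "moves": [
    [4.6, 2.0, 0.15, 0, 0, -0.063],
    [0, 0, 0, 0, 0, 0],
    [0, 0, 0, 0, 0, 0],
    [0, 0, 0, 0, 0, 0],
    [0, 0, 0, 0, 0, 0]
  ]
}}

```text
time_s: 2.65
tool_pos: [0.5006, 0.1256, 0.2816]
eef_rot: [[0.004, 1.0, 0.0], [1.0, -0.004, -0.0], [-0.0, 0.0, -1.0]]
ft_force: [0.9, -0.1, 0.3]
gripper_width: 0.999
```

```bash
cat >> h.py <<'E'
import pickle
def snap(tag,name="wrist"):
    s=get_state(); c=capture(name); cv2.imwrite(f"pics/{tag}.png",c["img"])
    pickle.dump((s,c),open(tag+".pkl","wb")); return s,c
def load(tag):
    s,c=pickle.load(open(tag+".pkl","rb")); return c["img"],c["z_map"],cam(c,s),s
E
python3 -c "
from h import *
s,c=snap('w1');print(np.round(s['tool_pos'],4),s['eef_rot'][0],np.round(s['q'],3))"
```

```text
[0.5006 0.1256 0.2816] [4.41918066e-03 9.99990222e-01 1.63742600e-04] [ 0.13   0.275  1.51  -0.     1.357  0.135]
```

View pics/w1.png

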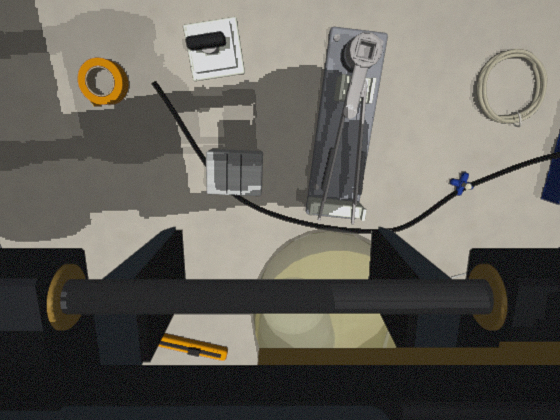

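The wrist picture shows the lock socket at (366,49), the key at (206,41), the block lines at about (236,173), and the tweezers with tips near (340,215). I'll go closer for a second view.

```bash
python3 -c "
from h import *
C=load('w1')[2]
for p,z in (((366,49),.062),((206,41),.063),((236,173),.03)): print(onz(C,p,z))
plan([((.505,.195,.17),1.57)])"
```

```text
[0.58861817 0.25492011 0.062     ]
[0.43261892 0.26242653 0.063     ]
[0.45413747 0.12775768 0.03      ]
[[np.float64(2.31), np.float64(0.14), np.float64(3.72), np.float64(0.0), np.float64(0.0), np.float64(-0.001)], [np.float64(2.31), np.float64(0.14), np.float64(3.72), np.float64(0.0), np.float64(0.0), np.float64(-0.001)], [np.float64(2.3), np.float64(0.14), np.float64(3.72), np.float64(0.0), np.float64(0.0), np.float64(-0.001)], [0, 0, 0, 0, 0, 0], [0, 0, 0, 0, 0, 0]]
end [0.505 0.195 0.17 ] yaw 1.5696
```

Emit:
{"fn": "move_arm", "kwargs": {
  "moves": [
    [2.3, 0.15, 3.7, 0, 0, 0],
    [2.3, 0.15, 3.7, 0, 0, 0],
    [2.3, 0.15, 3.7, 0, 0, 0],
    [0, 0, 0, 0, 0, 0],
    [0, 0, 0, 0, 0, 0]
  ]
}}

```text
time_s: 3.32
tool_pos: [0.5058, 0.195, 0.1712]
eef_rot: [[0.003, 1.0, 0.001], [1.0, -0.003, 0.0], [0.0, 0.001, -1.0]]
ft_force: [-0.5, -0.3, 0.3]
gripper_width: 1.003
```

```bash
python3 -c "
from h import *
s,c=snap('w2');print(np.round(s['tool_pos'],4))
im=c['img']
cv2.imwrite('pics/w2k.png',np.hstack([cv2.resize(im[20:200,90:250],None,fx=2.5,fy=2.5,interpolation=2),cv2.resize(im[20:200,330:490],None,fx=2.5,fy=2.5,interpolation=2)]))"
```

```text
[0.5058 0.195  0.1712]
```

View pics/w2.png

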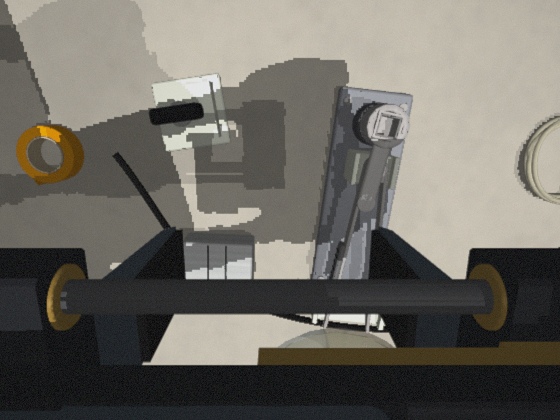

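View pics/w2k.png

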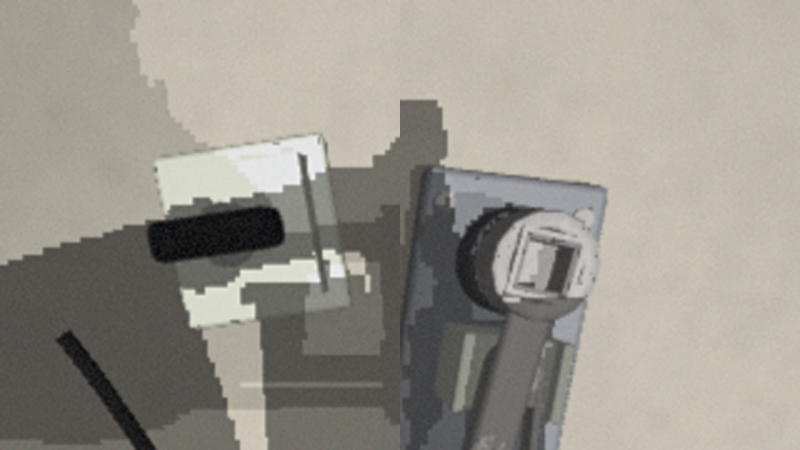

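The second view shows the key head at (176,113), the socket at about (388,126), and the bar running down toward (365,200). I'll measure them by colour mask and depth, with more zoom on the socket.

```bash
cat >> h.py <<'E'
def world(zm,C):
    K,R,t=C; v,u=np.indices(zm.shape); d=np.stack([u,v,np.ones_like(u)],-1)@np.linalg.inv(K).T
    X=(d*zm[...,None]-t)@R; X[zm<=0]=np.nan; return X
E
python3 - <<'E'
from h import *
for tag in ('w1','w2'):
    im,zm,C,s=load(tag); X=world(zm,C)
    def rep(n,m):
        P=X[m]; r=cv2.minAreaRect(P[:,:2].astype(np.float32)*1000); print(tag,n,len(P),"med",np.median(P,0).round(4),"rect c",np.round(r[0],1),"sz",np.round(r[1],1),"ang",round(r[2],1))
    D=lambda x,y,r:(np.hypot(X[...,0]-x,X[...,1]-y)<r)
    dark=im.max(2)<60
    rep("keyhead",D(.432,.262,.035)&(X[...,2]>.050)&dark)
    rep("keyhead top",D(.432,.262,.035)&(X[...,2]>.058))
    rep("locktop",D(.587,.256,.022)&(X[...,2]>.0575))
    rep("holder",D(.432,.262,.045)&(abs(X[...,2]-.022)<.004))
    rep("block",D(.454,.128,.05)&(abs(X[...,2]-.030)<.004))
    rep("bar",D(.575,.20,.055)&(X[...,2]>.053)&(X[...,1]<.232))
im,zm,C,s=load('w2')
cv2.imwrite('pics/w2s.png',cv2.resize(im[95:160,350:420],None,fx=10,fy=10,interpolation=cv2.INTER_NEAREST)[:600])
E
```

```text
w1 keyhead 529 med [0.4322 0.2625 0.0624] rect c [431.5 263.5] sz [36.6 11.3] ang 8.1
w1 keyhead top 520 med [0.4314 0.2633 0.0624] rect c [430.6 263.9] sz [37.9 12.3] ang 8.5
w1 locktop 808 med [0.5873 0.2532 0.0613] rect c [587.1 253.2] sz [35.6 32. ] ang 41.6
w1 holder 1360 med [0.434  0.2573 0.0219] rect c [430.7 263.9] sz [46.3 46.8] ang 7.9
w1 block 2385 med [0.4511 0.1277 0.0299] rect c [451.1 126.9] sz [50.1 64. ] ang 87.5
w1 bar 8836 med [0.5528 0.1592 0.3794] rect c [565.3 189. ] sz [55.4 85. ] ang 2.1
w2 keyhead 1961 med [0.4443 0.233  0.2559] rect c [432.1 250.8] sz [37.6 40.3] ang 3.6
w2 keyhead top 1935 med [0.4441 0.233  0.2561] rect c [431.8 250.7] sz [38.  40.4] ang 4.1
w2 locktop 1345 med [0.5871 0.2535 0.0613] rect c [588.9 253.2] sz [32.2 35.7] ang 20.5
w2 holder 2297 med [0.4345 0.2659 0.0219] rect c [430.6 264.1] sz [46.7 46. ] ang 7.9
w2 block 2484 med [0.4524 0.1359 0.0299] rect c [452.7 135.1] sz [35.5 62.2] ang 89.2
w2 bar 29723 med [0.5507 0.2196 0.2734] rect c [569.  200.5] sz [65.9 86.4] ang 27.0
```

View pics/w2s.png

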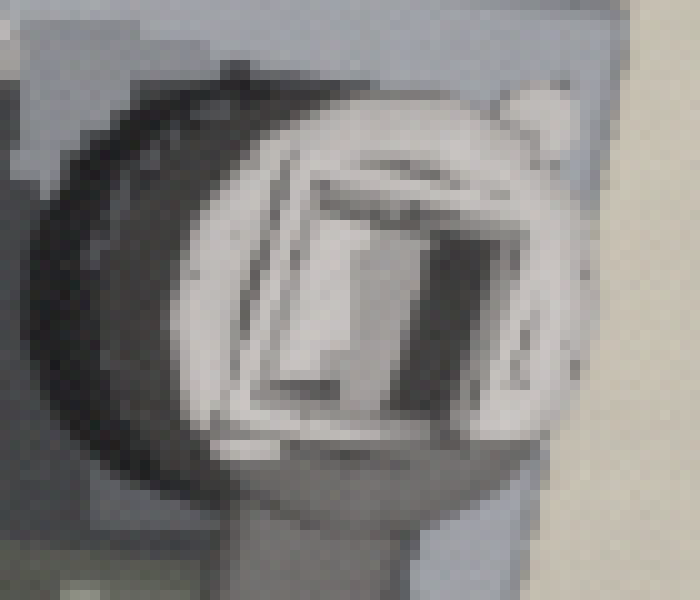

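The zoomed crop shows the square mouth with corners near (381,113), (402,118), (397,138) and (376,134) in w2 pixels. I'll refine its centre and angle from the ring and bar points.

Run:
```python
from h import *
for tag in ('w1','w2'):
    im,zm,C,s=load(tag); X=world(zm,C); z=X[...,2]
    D=lambda x,y,r:(np.hypot(X[...,0]-x,X[...,1]-y)<r)
    def rect(n,m):
        P=X[m]; r=cv2.minAreaRect(P[:,:2].astype(np.float32)*1000); print(tag,n,len(P),"z",np.median(P[:,2]).round(4),np.round(r[0],1),np.round(r[1],1),round(r[2],1))
    rect("key",D(.431,.264,.03)&(z>.058)&(z<.07))
    m=D(.587,.254,.022)&(z>.0585)&(z<.066)
    P=X[m][:,:2].astype(np.float32)*1000
    print(tag,"ring circle",np.round(cv2.minEnclosingCircle(P)[0],1),cv2.minEnclosingCircle(P)[1],"z",np.median(X[m][:,2]))
    # hole : pixels well below top
    m=D(.587,.254,.0095)&(z<.052); rect("hole",m)
    m=D(.575,.20,.06)&(z>.0525)&(z<.0605)&(X[...,1]<.233)&(X[...,1]>.185); P=X[m]
    print("bar",len(P),np.median(P[:,2]))
    yb=np.arange(.187,.233,.004); L=[]
    for y in yb:
        q=P[abs(P[:,1]-y)<.002]
        if len(q)>4: L.append((q[:,0].min(),q[:,0].max(),y))
    L=np.array(L); print((L*1000).round(1).tolist()); 
    f=np.polyfit(L[:,2],(L[:,0]+L[:,1])/2,1); print("yaw of bar",np.arctan2(-1,-f[0]),"x at y=.254",np.polyval(f,.254))
im,zm,C,s=load('w2')
c=np.array([[381.2,113.2],[402.5,118.2],[397.3,138],[376,134]])
Q=np.array([onz(C,p,.061) for p in c]); print((Q*1000).round(1).tolist(),Q.mean(0)); 
for i in range(4): d=Q[(i+1)%4]-Q[i]; print(np.hypot(*d[:2])*1000,np.arctan2(d[1],d[0]))
```

```text
w1 key 520 z 0.0624 [430.6 263.9] [37.9 12.3] 8.5
w1 ring circle [586.8 251.5] 19.468730926513672 z 0.061323074279337295
w1 hole 141 z 0.0442 [590.5 255.9] [11.2 11.4] 79.2
bar 499 0.059518555530275505
[[568.5, 591.7, 187.0], [569.7, 591.4, 191.0], [569.0, 592.1, 195.0], [569.0, 592.0, 199.0], [570.0, 591.8, 203.0], [570.8, 592.3, 207.0], [571.6, 592.4, 211.0], [572.4, 591.1, 215.0], [573.4, 593.0, 219.0], [574.2, 591.6, 223.0], [575.1, 591.3, 227.0], [575.9, 591.2, 231.0]]
yaw of bar -1.6533540533868285 x at y=.254 0.5854460100591271
w2 key 849 z 0.0625 [430.8 264.1] [38.1 12. ] 7.7
w2 ring circle [587.3 251.6] 19.60831069946289 z 0.061247697091270356
w2 hole 244 z 0.0441 [591.1 254.3] [13.8  9.6] 78.1
bar 845 0.05966013558624239
[[568.7, 592.1, 187.0], [569.7, 590.2, 191.0], [568.9, 591.4, 195.0], [569.2, 591.7, 199.0], [569.8, 591.8, 203.0], [570.4, 585.0, 207.0], [571.7, 592.6, 211.0], [572.4, 592.6, 215.0], [573.6, 592.1, 219.0], [574.1, 592.6, 223.0], [575.2, 589.4, 227.0], [575.8, 590.2, 231.0]]
yaw of bar -1.6525459342789102 x at y=.254 0.584980028007666
[[582.9, 264.1, 61.0], [598.9, 260.5, 61.0], [596.2, 246.2, 61.0], [580.1, 249.1, 61.0]] [0.58953968 0.25498202 0.061     ]
16.352342862074977 -0.22175117701752575
14.610693413531665 -1.7547562650345954
16.376171082061774 2.959678115739931
15.26205864104712 1.3845123487357878
```

Run:
```python
from h import *
from scipy.optimize import least_squares
for tag in ('w1','w2'):
    im,zm,C,s=load(tag); X=world(zm,C); z=X[...,2]
    m=(np.hypot(X[...,0]-.588,X[...,1]-.255)<.0215)&(z>.0595)&(z<.064)
    P=X[m][:,:2].astype(np.float32)*1000
    h=cv2.convexHull(P)[:,0]; h=h[h[:,1]>248]
    r=least_squares(lambda a:np.hypot(*(h-a[:2]).T)-16.5,[588,255],loss='soft_l1')
    r2=least_squares(lambda a:np.hypot(*(h-a[:2]).T)-a[2],[588,255,16.5],loss='soft_l1')
    print(tag,len(h),r.x,r2.x,h.min(0),h.max(0),np.abs(r.fun).max())
    # rest base rect (z~.012)
    m=(np.hypot(X[...,0]-.578,X[...,1]-.17)<.13)&(abs(z-.012)<.003)&(X[...,1]<.3); 
    r=cv2.minAreaRect(X[m][:,:2].astype(np.float32)*1000); print("rest",r,np.median(z[m]))
im=load('w1')[0]; cv2.imwrite('pics/w1r.png',cv2.resize(im[10:235,290:410],None,fx=2.6,fy=2.6,interpolation=2))
```

```text
w1 20 [588.74183105 254.05633141] [588.63863103 254.32726173  16.25887245] [572.2026  248.77312] [604.9715 270.682 ] 0.4073485041808276
rest ((539.79541015625, 167.81961059570312), (236.48648071289062, 160.33399963378906), 88.42660522460938) 0.011929387340831526
w2 19 [588.39118189 254.38711718] [588.36774827 254.85849794  16.10312484] [572.2145 249.0583] [604.54486 270.64575] 0.6272398017261747
rest ((534.7215576171875, 166.9678497314453), (239.4736328125, 168.617431640625), 88.04875183105469) 0.011930504658373338
```

View pics/w1r.png

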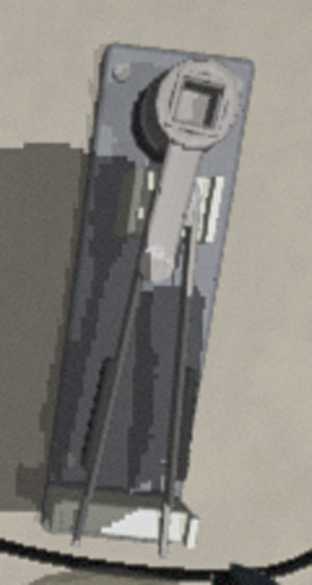

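Measured: key centre (0.4307, 0.2640) with head top at 0.0625 and yaw 0.139, matching the holder centre to within 0.1 mm. Lock centre is about (0.5887, 0.2545) with top at 0.0613 and socket sides turned about -0.19. These agree with the stated sizes. Next I'll grasp the key across its 38 mm.

```bash
sed -i 's/round(x,2)+0\./float(round(x,2)+0.)/;s/round(x,3)+0\./float(round(x,3)+0.)/' h.py; python3 -c "
from h import *
plan([((.4307,.264,.10),1.71),((.4307,.264,.036),1.71,.025)])"
```

```text
[[2.29, -2.53, 2.38, 0.001, 0.0, -0.048], [2.41, -2.41, 2.39, 0.0, 0.0, -0.047], [2.53, -2.29, 2.38, 0.001, 0.0, -0.048], [0.0, 0.0, 2.13, 0.0, 0.0, 0.0], [0.0, 0.0, 2.14, 0.0, 0.0, 0.0]]
[[0.0, 0.0, 2.13, 0.0, 0.0, 0.0], [0, 0, 0, 0, 0, 0], [0, 0, 0, 0, 0, 0], [0, 0, 0, 0, 0, 0], [0, 0, 0, 0, 0, 0]]
end [0.4307 0.264  0.036 ] yaw 1.7103
```

Emit:
{"fn": "move_arm", "kwargs": {
  "moves": [
    [2.3, -2.55, 2.4, 0.001, 0, -0.048],
    [2.4, -2.4, 2.4, 0, 0, -0.048],
    [2.55, -2.3, 2.4, 0.001, 0, -0.048],
    [0, 0, 0, 0, 0, 0],
    [0, 0, 0, 0, 0, 0]
  ],
  "gripper": 7
}}

```text
time_s: 4.0
tool_pos: [0.4309, 0.2646, 0.0996]
eef_rot: [[-0.14, 0.99, 0.0], [0.99, 0.14, 0.001], [0.001, 0.0, -1.0]]
ft_force: [0.4, -0.2, 0.6]
gripper_width: 0.767
```

```bash
python3 -c "
from h import *
s,c=snap('w3');print(np.round(s['tool_pos'],4),np.arctan2(s['eef_rot'][1][0],s['eef_rot'][0][0]),s['gripper_width'])
im,zm,C,s=load('w3');X=world(zm,C);z=X[...,2]
for n,x,y,a,b in(('key',.431,.264,.058,.066),('holder',.431,.264,.019,.025)):
  m=(np.hypot(X[...,0]-x,X[...,1]-y)<.035)&(z>a)&(z<b)
  if m.sum()>9: print(n,m.sum(),cv2.minAreaRect(X[m][:,:2].astype(np.float32)*1000),np.median(z[m]))
plan([((.4307,.264,.036),1.71,.025)])"
```

```text
[0.4309 0.2646 0.0996] 1.7111334807204723 0.7671059039719268
key 1247 ((430.7960205078125, 264.7447509765625), (37.77169418334961, 11.932157516479492), 7.914339542388916) 0.06254143537722508
holder 2467 ((430.74566650390625, 264.38812255859375), (46.140625, 46.363224029541016), 7.993395805358887) 0.021948505635150346
[[-0.01, -0.02, 2.12, 0.0, 0.0, 0.0], [-0.02, -0.02, 2.12, 0.0, 0.0, 0.0], [-0.01, -0.01, 2.13, 0.0, -0.001, 0.001], [0, 0, 0, 0, 0, 0], [0, 0, 0, 0, 0, 0]]
end [0.4307 0.264  0.036 ] yaw 1.7097
```

View pics/w3.png

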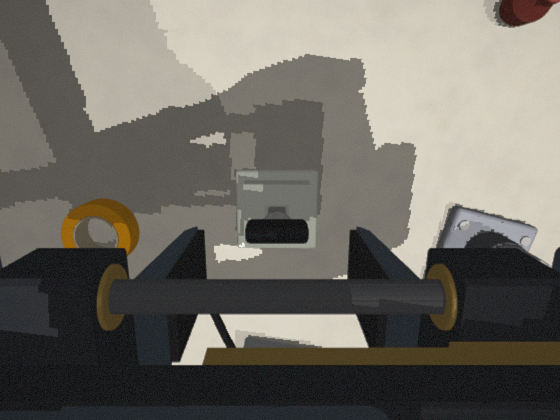

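The key head at (277,231) lies centred and square between the fingers, at (0.4308, 0.2647). I'll descend and grip.

Emit:
{"fn": "move_arm", "kwargs": {
  "moves": [
    [0, 0, 2.1, 0, 0, 0],
    [0, 0, 2.1, 0, 0, 0],
    [0, 0, 2.1, 0, 0, 0],
    [0, 0, 0, 0, 0, 0],
    [0, 0, 0, 0, 0, 0]
  ]
}}

```text
time_s: 4.68
tool_pos: [0.4305, 0.2646, 0.0364]
eef_rot: [[-0.14, 0.99, -0.001], [0.99, 0.14, 0.0], [0.0, -0.001, -1.0]]
ft_force: [0.8, -0.5, -0.1]
gripper_width: 0.769
```

Emit:
{"fn": "move_arm", "kwargs": {
  "moves": [
    [0, 0, 0, 0, 0, 0],
    [0, 0, 0, 0, 0, 0],
    [0, 0, 0, 0, 0, 0],
    [0, 0, 0, 0, 0, 0],
    [0, 0, 0, 0, 0, 0]
  ],
  "gripper": 3,
  "squeeze": 40
}}

```text
time_s: 5.3
tool_pos: [0.4296, 0.2647, 0.0356]
eef_rot: [[-0.141, 0.99, -0.002], [0.99, 0.141, -0.0], [0.0, -0.002, -1.0]]
ft_force: [-0.3, -0.0, 3.7]
gripper_width: 0.411
```

Emit:
{"fn": "move_arm", "kwargs": {
  "moves": [
    [0, 0, -1.5, 0, 0, 0],
    [0, 0, -2.5, 0, 0, 0],
    [0, 0, -3.5, 0, 0, 0],
    [0, 0, -3.0, 0, 0, 0],
    [0, 0, 0, 0, 0, 0]
  ]
}}

```text
time_s: 5.92
tool_pos: [0.4308, 0.2652, 0.1431]
eef_rot: [[-0.141, 0.99, 0.002], [0.99, 0.141, 0.002], [0.001, 0.002, -1.0]]
ft_force: [-0.8, -0.2, -0.6]
gripper_width: 0.412
```

```bash
python3 -c "
from h import *
s,c=snap('w4');print(np.round(s['tool_pos'],4),s['gripper_width'],np.round(s['ft_force'],2))
im,zm,C,s=load('w4');X=world(zm,C);z=X[...,2]-s['tool_pos'][2]
T=(X-s['tool_pos'])@np.array(s['eef_rot'])*1000
m=(abs(T[...,0])<25)&(abs(T[...,1])<24)&(abs(T[...,2]+27)<4)
print(m.sum(),cv2.minAreaRect(T[m][:,:2].astype(np.float32)),np.median(T[m][:,2]))
plan([((.5887,.2545,.135),1.381,.04)])
cv2.imwrite('pics/w4z.png',cv2.resize(im[170:310,200:350],None,fx=4,fy=4))
"
```

```text
[0.4308 0.2652 0.1431] 0.41162705857148557 [-0.77 -0.16 -0.64]
1225 ((0.373321533203125, -0.046466827392578125), (33.802894592285156, 47.88615417480469), 0.1286347657442093) -26.246844817889198
[[-0.81, 3.89, 0.17, 0.0, 0.0, 0.083], [-0.49, 3.94, 0.17, 0.0, 0.0, 0.083], [-0.16, 3.97, 0.17, 0.0, 0.0, 0.082], [0.16, 3.97, 0.17, 0.0, -0.001, 0.083], [0, 0, 0, 0, 0, 0]]
end [0.5887 0.2545 0.135 ] yaw 1.3808
```

View pics/w4z.png

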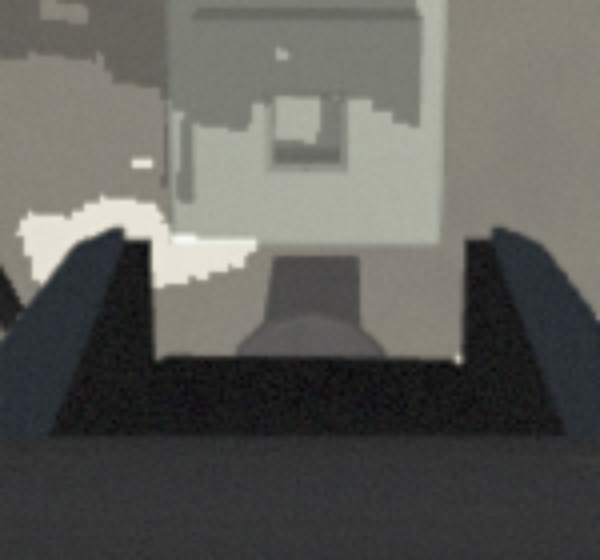

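The key is held in the jaws with its foot edge at (279,234), and the holder is empty behind it. I'll check the foot's position in the tool frame, then move over the lock.

```bash
python3 -c "
from h import *
im,zm,C,s=load('w4')
for u in (272,316,360):
  X=onz(C,(200+(u-.5)/4,170+256/4.),s['tool_pos'][2]-.0276); print((np.array(s['eef_rot']).T@(X-s['tool_pos'])*1000).round(1))
X=onz(C,(200+310/4,170+316/4.),s['tool_pos'][2]-.008); print((np.array(s['eef_rot']).T@(X-s['tool_pos'])*1000).round(1))
"
```

```text
[ 3.8 -5.  27.6]
[ 3.8  1.2 27.6]
[ 3.8  7.4 27.6]
[2.3 0.4 8. ]
```

Emit:
{"fn": "move_arm", "kwargs": {
  "moves": [
    [-0.8, 3.9, 0.2, 0, 0, 0.083],
    [-0.5, 3.95, 0.2, 0, 0, 0.083],
    [-0.15, 3.95, 0.2, 0, 0, 0.082],
    [0.15, 3.95, 0.2, 0, 0, 0.082],
    [0, 0, 0, 0, 0, 0]
  ]
}}

```text
time_s: 6.6
tool_pos: [0.5898, 0.2537, 0.1307]
eef_rot: [[0.19, 0.982, -0.003], [0.982, -0.19, -0.0], [-0.001, -0.002, -1.0]]
ft_force: [-0.7, 0.0, -0.8]
gripper_width: 0.415
```

```bash
python3 -c "
from h import *
s,c=snap('w5');print(np.round(s['tool_pos'],4),s['gripper_width'],np.round(s['ft_force'],2))
im=c['img']
cv2.imwrite('pics/w5z.png',cv2.resize(im[150:290,200:360],None,fx=4,fy=4))
"
```

```text
[0.5898 0.2537 0.1307] 0.41514492547254356 [-0.69  0.04 -0.75]
```

View pics/w5z.png

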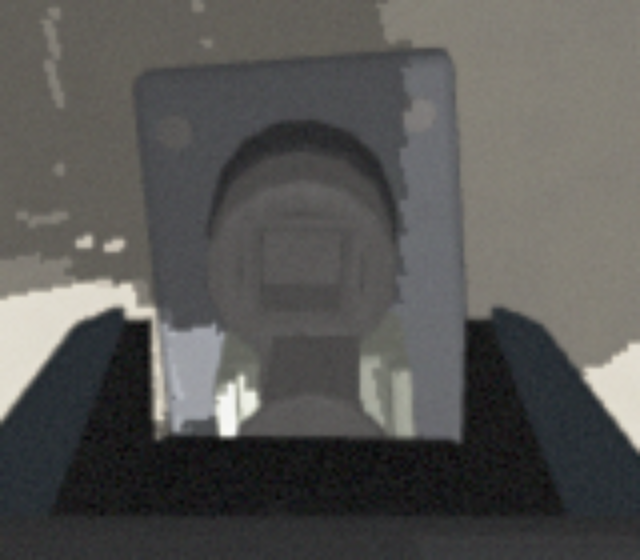

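The foot's lower edge spans about (262..358, 335) in the crop and the socket mouth about (262..342, 228..310), so the key stands square to the socket and nearly over it.

```bash
python3 -c "
from h import *
im,zm,C,s=load('w5'); R=np.array(s['eef_rot']); z0=s['tool_pos'][2]
T=lambda u,v,z:(R.T@(onz(C,(200+(u-.5)/4,150+(v-.5)/4),z)-s['tool_pos'])*1000).round(1)
print('sock corners',[T(*p,.0615) for p in ((262,228),(342,228),(342,310),(262,310))])
print('foot edge',T(265,335,z0-.0276),T(358,335,z0-.0276), 'collar',T(248,437,z0-.008),T(366,437,z0-.008),T(307,397,z0-.008))
X=world(zm,C); TT=(X-s['tool_pos'])@R*1000
m=(abs(X[...,2]-.0615)<.0018)&(np.hypot(X[...,0]-.5887,X[...,1]-.2545)<.021)
h=cv2.convexHull(X[m][:,:2].astype(np.float32)*1000)[:,0]
from scipy.optimize import least_squares
h=h[h[:,1]>252]; print(len(h),least_squares(lambda a:np.hypot(*(h-a[:2]).T)-16.5,[588,255],loss='soft_l1').x)
cv2.imwrite('pics/w5y.png',cv2.resize(im[190:262,240:320],None,fx=8,fy=8,interpolation=0))
"
```

```text
sock corners [array([ 8.8, -7.4, 69.2]), array([ 8.8,  6. , 69.2]), array([-5.5,  6.1, 69.2]), array([-5.6, -7.4, 69.2])]
foot edge [ 4.  -5.8 27.6] [ 4.   7.3 27.6] collar [-3.3 -7.5  8. ] [-3.3  7.8  8. ] [2.2 0.1 8. ]
15 [589.12666295 254.39858271]
```

View pics/w5y.png

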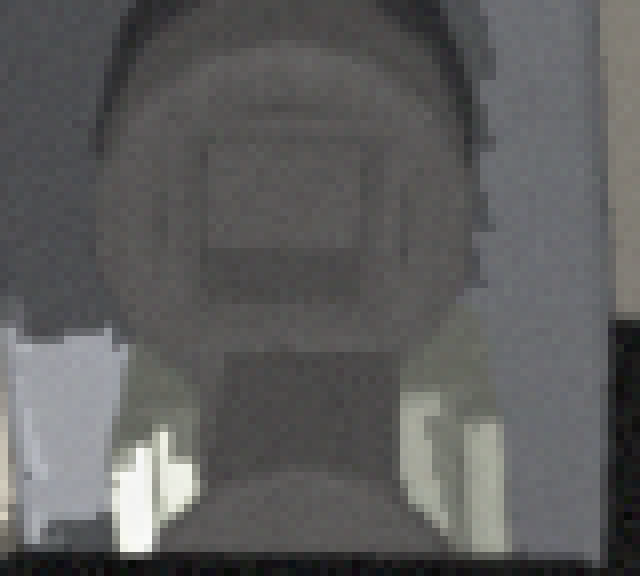

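Comparing the foot and socket in the same picture gives a correction of about +1.3 mm in tool x and -1.3 mm in tool y. That puts the target at (0.5887, 0.2552), which agrees with the world measurements. I'll descend to just above the mouth and look again.

Emit:
{"fn": "move_arm", "kwargs": {
  "moves": [
    [0.13, -0.13, 0, 0, 0, 0],
    [0, 0, 1.3, 0, 0, 0],
    [0, 0, 1.3, 0, 0, 0],
    [0, 0, 1.0, 0, 0, 0],
    [0, 0, 0, 0, 0, 0]
  ]
}}

```text
time_s: 7.28
tool_pos: [0.5863, 0.2556, 0.095]
eef_rot: [[0.188, 0.982, -0.004], [0.982, -0.188, -0.001], [-0.001, -0.004, -1.0]]
ft_force: [-0.4, 0.2, -0.1]
gripper_width: 0.408
```

```bash
python3 -c "
from h import *
s,c=snap('w6');print(np.round(s['tool_pos'],4),s['gripper_width'],np.round(s['ft_force'],2))
im=c['img']
cv2.imwrite('pics/w6z.png',cv2.resize(im[190:265,235:325],None,fx=8,fy=8))
s,c=snap('s6','scene');im=c['img']
C=cam(c); u=proj(C,(.5887,.2545,.08)).astype(int); print(u)
cv2.imwrite('pics/s6z.png',cv2.resize(im[u[1]-40:u[1]+30,u[0]-50:u[0]+50],None,fx=8,fy=8))
"
```

```text
[0.5863 0.2556 0.095 ] 0.40812869053518863 [-0.43  0.22 -0.15]
[225 200]
```

View pics/w6z.png

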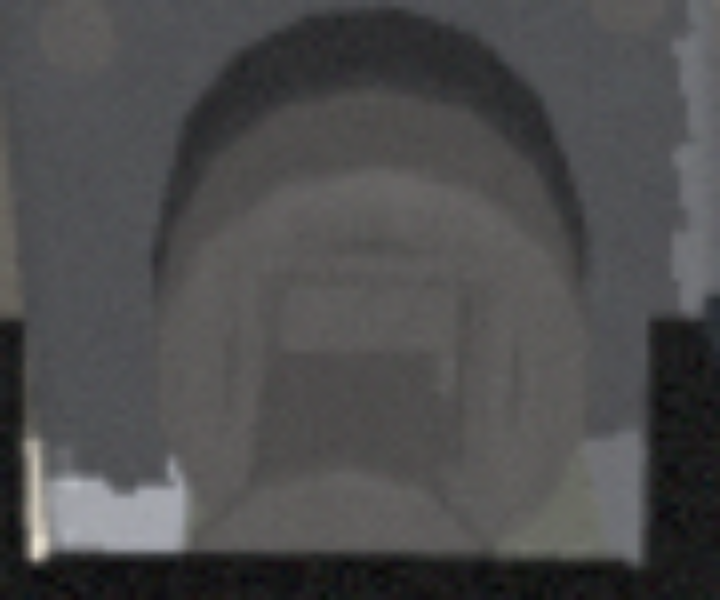

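View pics/s6z.png

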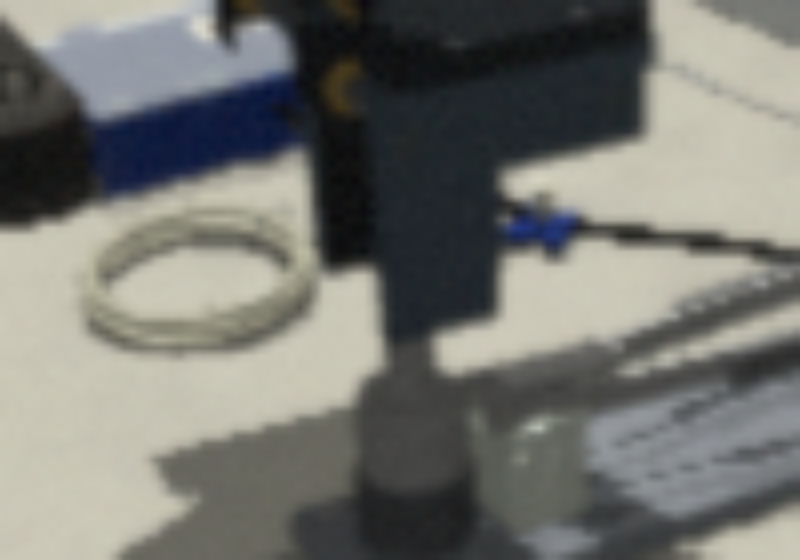

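The key's shank (centre near column 353 in the crop) sits slightly left of the socket mouth (centre near 371). The measured pose also came out 2 mm low in x, so I'll check how steady the readings are.

Emit:
{"fn": "move_arm", "kwargs": {
  "moves": [
    [0, 0.1, 0, 0, 0, 0],
    [0, 0, 0, 0, 0, 0],
    [0, 0, 0, 0, 0, 0],
    [0, 0, 0, 0, 0, 0],
    [0, 0, 0, 0, 0, 0]
  ]
}}

```text
time_s: 8.0
tool_pos: [0.5879, 0.2556, 0.0962]
eef_rot: [[0.188, 0.982, -0.002], [0.982, -0.188, -0.0], [-0.001, -0.002, -1.0]]
ft_force: [0.0, 0.4, -0.6]
gripper_width: 0.414
```

```bash
python3 -c "
from h import *
for i in range(3):
  s,c=snap('w7');print(np.round(s['tool_pos'],4),np.round(s['eef_rot'],4)[:,2],np.round(s['q'],4),np.round(s['ft_force'],2))
im=c['img']
cv2.imwrite('pics/w7z.png',cv2.resize(im[190:265,235:325],None,fx=8,fy=8))
"
```

```text
[0.5879 0.2556 0.0962] [-2.e-03 -1.e-04 -1.e+00] [3.168e-01 6.405e-01 1.425e+00 6.000e-04 1.078e+00 5.055e-01] [ 0.04  0.41 -0.55]
[0.5879 0.2556 0.0962] [-2.e-03 -1.e-04 -1.e+00] [3.1680e-01 6.4050e-01 1.4251e+00 6.0000e-04 1.0780e+00 5.0550e-01] [-0.12  0.62 -1.5 ]
[0.5879 0.2556 0.0961] [-2.e-03 -2.e-04 -1.e+00] [3.168e-01 6.405e-01 1.425e+00 5.000e-04 1.078e+00 5.055e-01] [ 0.44  0.11 -0.96]
```

View pics/w7z.png

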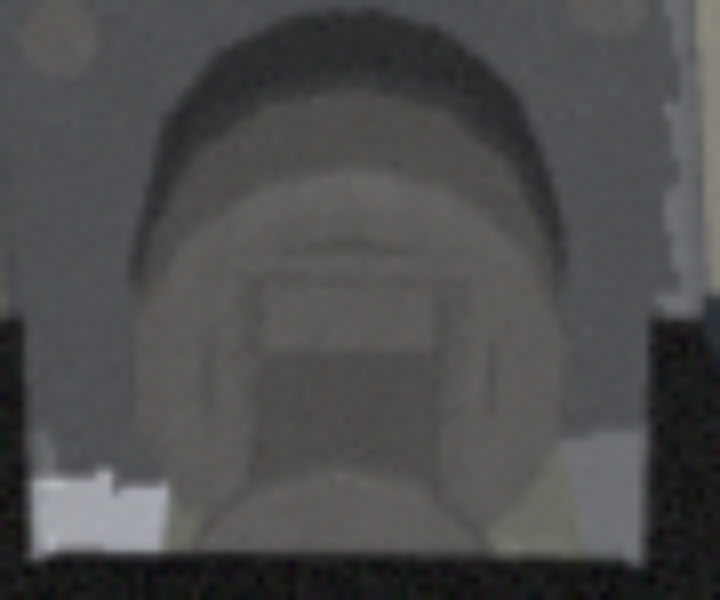

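The shank and mouth now line up sideways (columns 345 and 348 in the crop). I'll check the fore-aft fit from the foot edge row (352) against the mouth's near edge row (280).

```bash
python3 -c "
from h import *
im,zm,C,s=load('w7'); R=np.array(s['eef_rot']); z0=s['tool_pos'][2]
T=lambda u,v,z:(R.T@(onz(C,(235+(u-.5)/8,190+(v-.5)/8),z)-s['tool_pos'])*1000).round(1)
print('mouth front',T(350,275,.0615),T(350,285,.0615),'foot',T(345,352,z0-.0276), 'L/R mouth',T(252,300,.0615),T(448,300,.0615),'shank',T(250,352,z0-.0276),T(440,352,z0-.0276))
print('ring front',T(350,172,.062), 'L/R',T(137,380,.062),T(565,380,.062))
"
```

```text
mouth front [ 7.3  1.3 34.6] [ 6.5  1.3 34.6] foot [ 3.8  0.9 27.6] L/R mouth [ 5.4 -5.8 34.7] [ 5.4  8.4 34.6] shank [ 3.8 -5.7 27.6] [ 3.8  7.6 27.6]
ring front [15.1  1.3 34.1] L/R [ -0.6 -14.2  34.2] [-0.5 17.  34.1]
```

Emit:
{"fn": "move_arm", "kwargs": {
  "moves": [
    [0.05, 0.04, 0.3, 0, 0, 0],
    [0, 0, 0.3, 0, 0, 0],
    [0, 0, 0.3, 0, 0, 0],
    [0, 0, 0.2, 0, 0, 0],
    [0, 0, 0, 0, 0, 0]
  ]
}}

```text
time_s: 8.78
tool_pos: [0.5883, 0.256, 0.0849]
eef_rot: [[0.188, 0.982, -0.002], [0.982, -0.188, -0.0], [-0.001, -0.002, -1.0]]
ft_force: [0.6, -0.4, -0.7]
gripper_width: 0.407
```

No contact force, and the foot is about 4.5 mm inside the mouth. I'll continue down.

Emit:
{"fn": "move_arm", "kwargs": {
  "moves": [
    [0, 0, 0.3, 0, 0, 0],
    [0, 0, 0.3, 0, 0, 0],
    [0, 0, 0.3, 0, 0, 0],
    [0, 0, 0.25, 0, 0, 0],
    [0, 0, 0, 0, 0, 0]
  ]
}}

```text
time_s: 9.4
tool_pos: [0.5882, 0.256, 0.0734]
eef_rot: [[0.188, 0.982, -0.002], [0.982, -0.188, -0.0], [-0.001, -0.002, -1.0]]
ft_force: [-0.3, -1.3, -0.5]
gripper_width: 0.411
```

```bash
python3 -c "
from h import *
s,c=snap('w8');print(np.round(s['tool_pos'],4),np.round(s['ft_force'],2),np.round(s['wrist_torque'],2),np.round(s['q'],3))
im=c['img']
cv2.imwrite('pics/w8z.png',cv2.resize(im[170:265,220:340],None,fx=6,fy=6))
"
```

```text
[0.5882 0.256  0.0734] [-0.3  -1.33 -0.47] [-0.06 -0.03 -0.01] [3.170e-01 6.690e-01 1.441e+00 1.000e-03 1.034e+00 5.060e-01]
```

View pics/w8z.png

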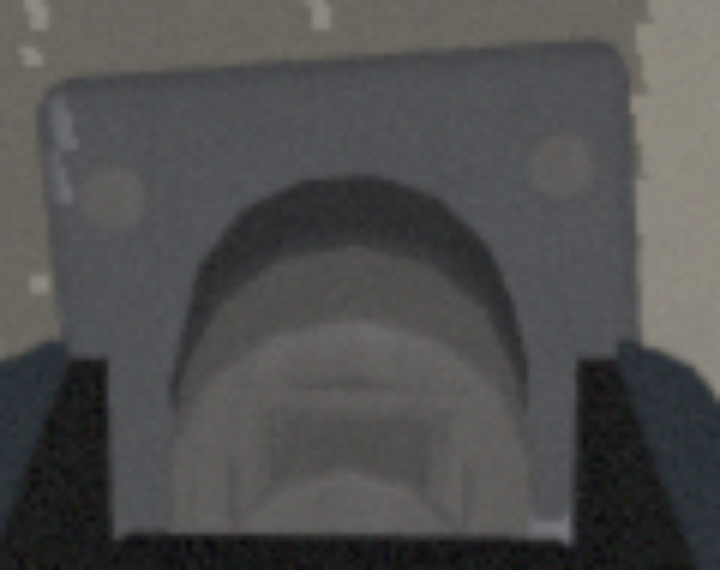

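The key is about 16 mm deep with no side load. Now I'll turn it clockwise.

Emit:
{"fn": "move_arm", "kwargs": {
  "moves": [
    [0, 0, 0, 0, 0, 0.12],
    [0, 0, 0, 0, 0, 0.14],
    [0, 0, 0, 0, 0, 0.14],
    [0, 0, 0, 0, 0, 0.14],
    [0, 0, 0, 0, 0, 0.14]
  ]
}}

```text
time_s: 10.07
tool_pos: [0.5883, 0.2561, 0.0737]
eef_rot: [[0.767, 0.642, -0.002], [0.642, -0.767, -0.0], [-0.002, -0.001, -1.0]]
ft_force: [-0.5, 0.1, -2.0]
gripper_width: 0.41
```

Emit:
{"fn": "move_arm", "kwargs": {
  "moves": [
    [0, 0, 0, 0, 0, 0.14],
    [0, 0, 0, 0, 0, 0.14],
    [0, 0, 0, 0, 0, 0.14],
    [0, 0, 0, 0, 0, 0.14],
    [0, 0, 0, 0, 0, 0.14]
  ]
}}

```text
time_s: 10.7
tool_pos: [0.5887, 0.2563, 0.0738]
eef_rot: [[1.0, -0.003, -0.001], [-0.003, -1.0, 0.0], [-0.001, -0.0, -1.0]]
ft_force: [1.8, 1.3, -3.4]
gripper_width: 0.41
```

Emit:
{"fn": "move_arm", "kwargs": {
  "moves": [
    [0, 0, 0, 0, 0, 0.1],
    [0, 0, 0, 0, 0, 0.05],
    [0, 0, 0, 0, 0, 0],
    [0, 0, 0, 0, 0, 0],
    [0, 0, 0, 0, 0, 0]
  ]
}}

```text
time_s: 11.32
tool_pos: [0.5886, 0.2562, 0.0738]
eef_rot: [[0.989, -0.147, -0.001], [-0.147, -0.989, 0.0], [-0.001, -0.0, -1.0]]
ft_force: [3.6, 2.9, -2.9]
gripper_width: 0.413
```

```bash
python3 -c "
from h import *
s,c=snap('w9');print(np.round(s['tool_pos'],4),np.arctan2(s['eef_rot'][1][0],s['eef_rot'][0][0]),np.round(s['ft_force'],2),np.round(s['wrist_torque'],2),np.round(s['q'],3))
s,c=snap('s9','scene');cv2.imwrite('pics/s9z.png',cv2.resize(c['img'][150:280,170:330],None,fx=4,fy=4))
"
```

```text
[0.5886 0.2562 0.0738] -0.1475256611446546 [ 3.61  2.93 -2.92] [ 0.61 -0.62 -0.01] [3.170e-01 6.690e-01 1.440e+00 1.000e-03 1.034e+00 2.035e+00]
```

View pics/s9z.png

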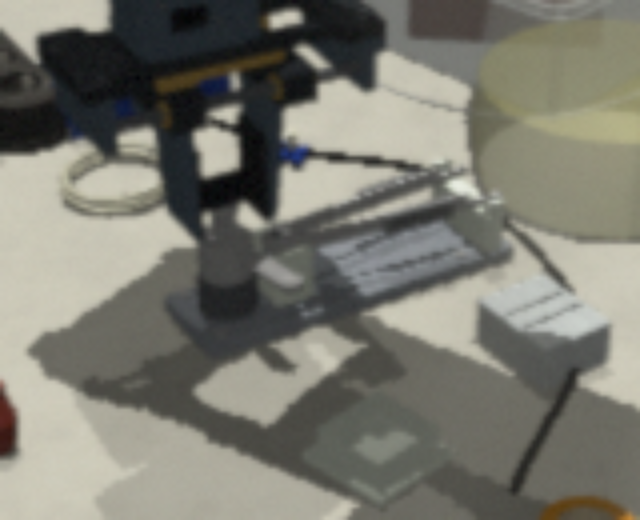

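View pics/w9.png

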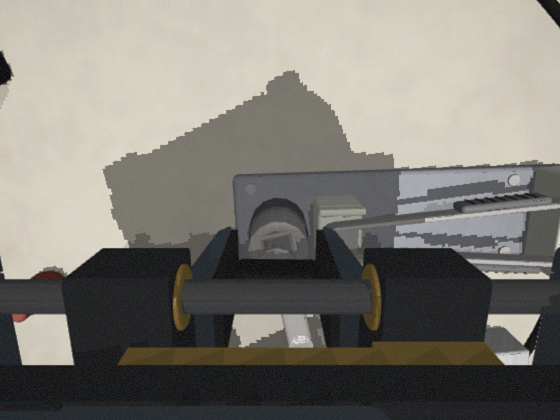

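The bar (298,335 in the wrist picture) now points toward -x, off the tweezers. I'll release the key and lift off.

Emit:
{"fn": "move_arm", "kwargs": {
  "moves": [
    [0, 0, 0, 0, 0, 0],
    [0, 0, 0, 0, 0, 0],
    [0, 0, 0, 0, 0, 0],
    [0, 0, -0.5, 0, 0, 0],
    [0, 0, -1.5, 0, 0, 0]
  ],
  "gripper": 6
}}

```text
time_s: 12.05
tool_pos: [0.588, 0.2559, 0.0939]
eef_rot: [[0.989, -0.148, -0.003], [-0.148, -0.989, -0.001], [-0.003, 0.001, -1.0]]
ft_force: [0.2, 0.1, 0.0]
gripper_width: 0.659
```

```bash
python3 -c "
from h import *
s=get_state();print(np.round(s['tool_pos'],4),s['gripper_width'],np.round(s['ft_force'],2))
plan([((.5886,.2562,.17),-.147,.04),((.53,.13,.24),-.147,.055),])
"
```

```text
[0.588  0.2559 0.0939] 0.6593927921825175 [0.24 0.1  0.05]
[[0.02, -0.02, -3.81, 0.001, 0.002, -0.001], [0.02, -0.02, -3.8, 0.0, 0.001, 0.0], [-1.32, 4.45, -2.33, 0.0, 0.0, 0.0], [-1.31, 4.45, -2.34, 0.0, 0.0, 0.0], [-1.32, 4.45, -2.33, 0.0, 0.0, 0.0]]
end [0.53 0.13 0.24] yaw -0.1472
```

Released cleanly. Next I'll turn back to yaw 1.48 and look at the tweezers.

```bash
python3 -c "
from h import *
plan([((.588,.2559,.15),-.147,.057),((.57,.11,.20),1.48,.055)])
"
```

```text
[[-0.02, 0.0, -5.61, 0.001, 0.003, -0.001], [0.03, 1.34, -0.45, 0.0, 0.0, -0.148], [-0.16, 1.33, -0.46, 0.0, 0.0, -0.148], [-0.36, 1.29, -0.45, 0.0, 0.0, -0.148], [-0.54, 1.22, -0.46, 0.0, 0.0, -0.148]]
[[-0.72, 1.13, -0.45, 0.0, 0.0, -0.148], [-0.88, 1.01, -0.46, 0.0, 0.0, -0.148], [-1.01, 0.87, -0.45, 0.0, 0.0, -0.148], [-1.13, 0.71, -0.46, 0.0, 0.0, -0.148], [-1.22, 0.53, -0.45, 0.0, 0.0, -0.148]]
[[-1.29, 0.34, -0.46, 0.0, 0.0, -0.148], [-1.33, 0.15, -0.45, 0.0, 0.0, -0.147], [0, 0, 0, 0, 0, 0], [0, 0, 0, 0, 0, 0], [0, 0, 0, 0, 0, 0]]
end [0.57 0.11 0.2 ] yaw 1.4798
```

Emit:
{"fn": "move_arm", "kwargs": {
  "moves": [
    [0, 0, -5.6, 0.001, 0.003, 0],
    [0.05, 1.35, -0.45, 0, 0, -0.148],
    [-0.15, 1.35, -0.45, 0, 0, -0.148],
    [-0.35, 1.3, -0.45, 0, 0, -0.148],
    [-0.55, 1.2, -0.45, 0, 0, -0.148]
  ]
}}

```text
time_s: 12.68
tool_pos: [0.5823, 0.2023, 0.169]
eef_rot: [[0.901, 0.434, 0.002], [0.434, -0.901, 0.001], [0.002, 0.0, -1.0]]
ft_force: [-0.1, 0.1, -0.1]
gripper_width: 0.656
```

Emit:
{"fn": "move_arm", "kwargs": {
  "moves": [
    [-0.7, 1.15, -0.45, 0, 0, -0.148],
    [-0.9, 1.0, -0.45, 0, 0, -0.148],
    [-1.0, 0.85, -0.45, 0, 0, -0.148],
    [-1.15, 0.7, -0.45, 0, 0, -0.148],
    [-1.2, 0.55, -0.45, 0, 0, -0.148]
  ]
}}

```text
time_s: 13.3
tool_pos: [0.5741, 0.1361, 0.1914]
eef_rot: [[0.373, 0.928, 0.002], [0.928, -0.373, 0.001], [0.001, 0.002, -1.0]]
ft_force: [0.2, -0.7, 0.4]
gripper_width: 0.658
```

Emit:
{"fn": "move_arm", "kwargs": {
  "moves": [
    [-1.3, 0.35, -0.45, 0, 0, -0.148],
    [-1.3, 0.15, -0.45, 0, 0, -0.147],
    [0, 0, 0, 0, 0, 0],
    [0, 0, 0, 0, 0, 0],
    [0, 0, 0, 0, 0, 0]
  ]
}}

```text
time_s: 13.92
tool_pos: [0.5707, 0.1106, 0.1991]
eef_rot: [[0.094, 0.996, 0.001], [0.996, -0.094, 0.001], [0.001, 0.001, -1.0]]
ft_force: [-0.9, 0.3, -0.9]
gripper_width: 0.659
```

```bash
python3 -c "
from h import *
s,c=snap('w10');print(np.round(s['tool_pos'],4),np.arctan2(s['eef_rot'][1][0],s['eef_rot'][0][0]),s['gripper_width'],np.round(s['q'],3))
"
```

```text
[0.5707 0.1106 0.1991] 1.4771562267350575 0.6588006908906727 [0.088 0.446 1.476 0.    1.218 0.182]
```

View pics/w10.png

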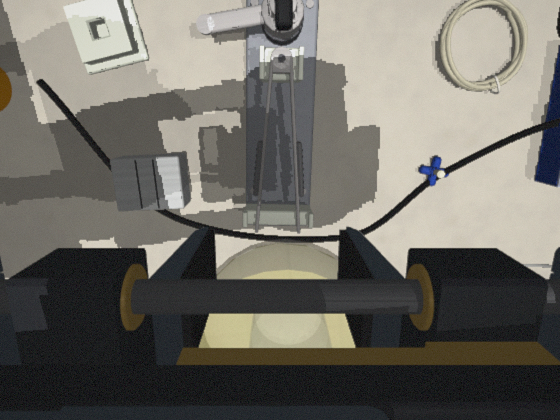

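The bar now points left at (230,18) and the key stands in the lock. The tweezers lie free, with the hinge near (282,55), grips at rows 142 to 195 and tips near (257,232) and (300,228). I'll measure them.

Run:
```python
from h import *
im,zm,C,s=load('w10'); X=world(zm,C); z=X[...,2]
m=(np.hypot(X[...,0]-.572,X[...,1]-.16)<.11)&(z>.036)&(z<.056)&(np.indices(z.shape)[0]<232)
for v in range(50,234,6):
    u=np.where(m[v])[0]
    if len(u)==0: continue
    g=np.split(u,np.where(np.diff(u)>1)[0]+1)
    print(v,[(int(a[0]),int(a[-1]),[round(float(t)*1000,1) for t in X[v,a].mean(0)]) for a in g])
cv2.imwrite('pics/w10z.png',cv2.resize(im[30:240,220:340],None,fx=2.8,fy=2.8,interpolation=2))
```

```text
50 [(259, 303, [585.5, 228.6, 45.8])]
56 [(259, 293, [581.0, 224.1, 48.6]), (295, 303, [599.8, 222.9, 44.8])]
62 [(259, 302, [584.2, 219.3, 48.0])]
68 [(259, 302, [583.8, 214.7, 48.4])]
74 [(259, 302, [583.5, 210.5, 43.7])]
80 [(262, 301, [583.9, 205.9, 41.7])]
86 [(268, 271, [573.6, 201.5, 50.9]), (290, 293, [591.4, 199.7, 52.3])]
92 [(267, 270, [572.3, 196.8, 52.1]), (290, 293, [591.1, 195.1, 50.5])]
98 [(267, 270, [571.8, 192.2, 50.5]), (290, 294, [591.2, 190.4, 50.0])]
104 [(266, 269, [570.6, 187.5, 51.9]), (291, 294, [591.1, 185.6, 52.4])]
110 [(266, 268, [569.7, 182.7, 52.3]), (291, 294, [590.8, 180.8, 51.0])]
116 [(265, 268, [568.8, 178.0, 51.3]), (291, 294, [590.4, 176.0, 51.2])]
122 [(265, 267, [567.9, 173.2, 52.3]), (292, 295, [590.8, 171.1, 52.2])]
128 [(264, 267, [567.0, 168.3, 52.1]), (292, 292, [589.2, 166.2, 51.4]), (294, 295, [591.2, 166.1, 51.5])]
134 [(263, 266, [565.7, 163.5, 51.9]), (292, 295, [590.0, 161.2, 51.2])]
140 [(263, 266, [565.1, 158.5, 50.9]), (292, 295, [589.7, 156.1, 49.5])]
146 [(257, 265, [561.7, 153.9, 52.8]), (293, 301, [592.1, 151.0, 52.4])]
152 
[... 309 characters left out ...]
0.4, 52.1])]
176 [(254, 262, [556.5, 128.4, 51.9]), (294, 303, [591.4, 125.1, 51.6])]
182 [(254, 262, [556.0, 123.3, 52.5]), (295, 303, [591.4, 120.0, 52.4])]
188 [(253, 261, [554.5, 118.0, 52.1]), (295, 303, [591.0, 114.7, 52.3])]
194 [(253, 261, [553.9, 112.5, 51.5]), (295, 303, [590.6, 109.3, 52.4])]
200 [(257, 260, [554.7, 107.1, 51.7]), (295, 298, [588.1, 103.7, 50.5])]
206 [(257, 260, [554.0, 101.2, 49.7]), (296, 298, [588.0, 98.6, 52.2])]
212 [(243, 312, [570.1, 91.6, 40.7])]
218 [(243, 290, [559.5, 87.0, 41.2]), (292, 312, [592.0, 84.5, 42.9])]
224 [(243, 247, [539.8, 84.8, 47.0]), (249, 312, [571.8, 79.9, 40.8])]
230 [(255, 257, [549.1, 78.1, 46.6]), (297, 299, [587.4, 74.4, 46.2])]
```

View pics/w10z.png

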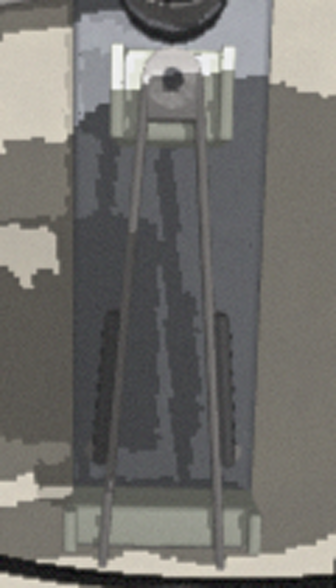

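Tweezers top is at z = 0.0525, so the underside is at 0.040 as stated. The axis heads at yaw -1.682, and x = 95 mm on the axis lies at about (0.5747, 0.130). The tip and grip-end positions agree with the stated lengths.

```bash
python3 -c "
from h import *
plan([((.5747,.130,.075),1.459,.045)])
"
```

```text
[[0.66, 0.07, 4.13, 0.0, 0.0, 0.006], [0.65, 0.07, 4.14, 0.0, 0.0, 0.006], [0.66, 0.06, 4.13, 0.001, -0.001, 0.007], [0, 0, 0, 0, 0, 0], [0, 0, 0, 0, 0, 0]]
end [0.5747 0.13   0.075 ] yaw 1.4586
```

Emit:
{"fn": "move_arm", "kwargs": {
  "moves": [
    [0.65, 0.07, 4.1, 0, 0, 0.006],
    [0.65, 0.07, 4.1, 0, 0, 0.006],
    [0.65, 0.07, 4.1, 0.001, -0.001, 0.006],
    [0, 0, 0, 0, 0, 0],
    [0, 0, 0, 0, 0, 0]
  ]
}}

```text
time_s: 14.6
tool_pos: [0.5755, 0.1294, 0.0773]
eef_rot: [[0.11, 0.994, 0.001], [0.994, -0.11, -0.0], [-0.0, 0.001, -1.0]]
ft_force: [-0.1, 0.3, -0.2]
gripper_width: 0.655
```

Run:
```python
from h import *
s,c=snap('w11');print(np.round(s['tool_pos'],4),np.round(s['eef_rot'],4).tolist())
im,zm,C,s=load('w11'); X=world(zm,C); T=(X-s['tool_pos'])@np.array(s['eef_rot'])*1000; z=X[...,2]
m=(z>.047)&(z<.056)&(abs(T[...,1])<26)
for v in range(100,360,8):
    u=np.where(m[v])[0]
    if len(u)==0: continue
    g=np.split(u,np.where(np.diff(u)>1)[0]+1)
    print(v,[(int(a[0]),int(a[-1]),[round(float(t),1) for t in T[v,a].mean(0)]) for a in g if len(a)>1])
```

```text
[0.5755 0.1294 0.0773] [[0.1099, 0.9939, 0.0011], [0.9939, -0.1099, -0.0003], [-0.0002, 0.0012, -1.0]]
100 [(255, 260, [76.2, -9.8, 25.8]), (289, 295, [76.2, 7.8, 26.2])]
108 [(254, 260, [72.2, -10.1, 26.0]), (290, 295, [72.2, 8.1, 25.5])]
116 [(254, 259, [68.2, -10.4, 26.0]), (290, 296, [68.3, 8.4, 26.1])]
124 [(253, 258, [64.2, -10.9, 25.6]), (291, 296, [64.3, 8.7, 25.5])]
132 [(253, 258, [60.2, -11.0, 25.5]), (291, 296, [60.2, 8.8, 25.8])]
140 [(252, 257, [56.1, -11.6, 25.9]), (292, 297, [56.1, 9.4, 25.8])]
148 [(252, 257, [51.9, -11.6, 25.9]), (292, 297, [51.9, 9.4, 26.4])]
156 [(251, 256, [47.7, -12.2, 26.0]), (293, 298, [47.8, 10.0, 25.1])]
164 [(251, 256, [43.4, -12.3, 26.2]), (294, 298, [43.6, 10.3, 25.4])]
172 [(250, 255, [39.3, -12.8, 25.5]), (294, 299, [39.3, 10.6, 25.5])]
180 [(250, 254, [34.9, -13.2, 25.8]), (295, 299, [34.9, 11.0, 25.6])]
188 [(249, 250, [30.5, -14.6, 25.6]), (252, 254, [30.5, -12.7, 25.7]), (295, 300, [30.6, 11.3, 25.6])]
196 [(241, 253, [26.2, -16.0, 25.4]), (296, 308, [26.1, 13.8, 25.7])]
204 [(239, 253, [21.7, -16.6, 25.3]), (296, 309, [21.7, 14.2, 25.3])]
212 [(239, 252, [17.2, -17.0, 25.1]), (297, 310, [17.2, 14.8, 25.3])]
220 [(239, 252, [12.7, -17.0, 25.0]), (297, 310, [12.7, 14.9, 25.2])]
228 [(238, 251, [8.1, -17.7, 25.1]), (298, 310, [8.1, 15.2, 25.2])]
236 [(237, 250, [3.5, -18.3, 24.9]), (298, 312, [3.4, 15.9, 25.2])]
244 [(237, 250, [-1.4, -18.5, 25.2]), (299, 312, [-1.3, 16.3, 25.2])]
252 [(236, 249, [-6.1, -19.1, 25.0]), (299, 312, [-6.2, 16.4, 25.4])]
260 [(236, 249, [-11.0, -19.2, 25.2]), (300, 313, [-11.1, 17.1, 25.5])]
268 [(236, 248, [-15.7, -19.6, 24.8]), (300, 313, [-15.8, 17.1, 25.1])]
276 [(243, 248, [-21.4, -17.8, 26.4]), (301, 305, [-21.0, 15.3, 25.7])]
324 []
```

View pics/w11.png

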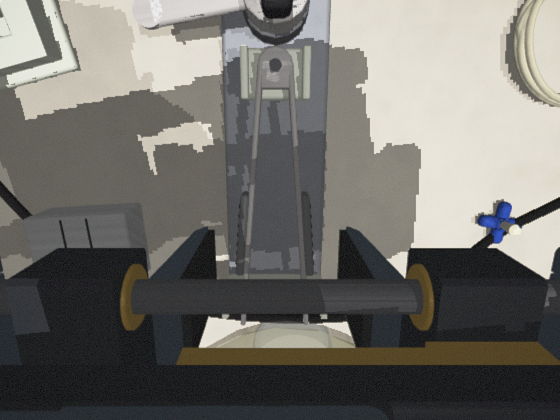

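The grips straddle the tool centre along tool x (+28 to -19.5 mm), and the mid-line sits 1 mm to -y. I'll correct that and descend.

Emit:
{"fn": "move_arm", "kwargs": {
  "moves": [
    [0, -0.1, 1.3, 0, 0, 0],
    [0, 0, 1.3, 0, 0, 0],
    [0, 0, 1.3, 0, 0, 0],
    [0, 0, 1.0, 0, 0, 0],
    [0, 0, 0, 0, 0, 0]
  ]
}}

```text
time_s: 15.28
tool_pos: [0.5733, 0.1294, 0.0261]
eef_rot: [[0.11, 0.994, -0.002], [0.994, -0.11, -0.001], [-0.001, -0.002, -1.0]]
ft_force: [0.3, 0.8, -0.7]
gripper_width: 0.658
```

Emit:
{"fn": "move_arm", "kwargs": {
  "moves": [
    [0, 0, 0, 0, 0, 0],
    [0, 0, 0, 0, 0, 0],
    [0, 0, 0, 0, 0, 0],
    [0, 0, 0, 0, 0, 0],
    [0, 0, 0, 0, 0, 0]
  ],
  "gripper": 3.7,
  "squeeze": 15
}}

```text
time_s: 15.9
tool_pos: [0.5741, 0.1295, 0.0274]
eef_rot: [[0.11, 0.994, 0.001], [0.994, -0.11, -0.0], [-0.0, 0.001, -1.0]]
ft_force: [-0.2, -0.1, 6.2]
gripper_width: 0.404
```

```bash
cat >> h.py <<'E'
def legs(tag,rows=range(60,300,8),zt=None,h=.0055):
    im,zm,C,s=load(tag); X=world(zm,C); T=(X-s['tool_pos'])@np.array(s['eef_rot'])*1000
    if zt is None: zt=-25
    m=(abs(T[...,2]-zt)<h*1000)&(abs(T[...,1])<26); out=[]
    for v in rows:
        u=np.where(m[v])[0]
        if len(u)==0: continue
        g=[a for a in np.split(u,np.where(np.diff(u)>1)[0]+1) if len(a)>2]
        if len(g)==2: out.append((v,*T[v,g[0]].mean(0),*T[v,g[1]].mean(0),len(g[0]),len(g[1])))
    return np.array(out),s
E
python3 - <<'E'
from h import *
s,c=snap('w12');print(np.round(s['tool_pos'],4),s['gripper_width']*91.2,np.round(s['ft_force'],2))
o,s=legs('w12'); print(o.round(1))
E
```

```text
[0.5741 0.1295 0.0274] 36.81494207695475 [-0.17 -0.15  6.18]
[[ 68.   86.1   0.3 -24.6  86.6  16.3 -20.5  50.   10. ]
 [100.   74.7  -8.1 -24.4  74.8   8.6 -24.6   8.    8. ]
 [108.   71.8  -8.5 -24.9  71.8   9.2 -24.8   6.    5. ]
 [116.   68.9  -8.1 -24.2  68.9   8.9 -24.    8.    9. ]
 [124.   65.9  -8.6 -24.3  65.9   9.  -23.9   8.    9. ]
 [132.   62.8  -8.6 -24.   62.9   9.2 -24.3   8.    8. ]
 [140.   59.8  -8.7 -24.   59.8   9.3 -24.2   8.    8. ]
 [148.   56.7  -8.7 -23.9  56.7   9.3 -24.    8.    8. ]
 [156.   53.6  -9.1 -24.4  53.5   9.4 -23.9   8.    8. ]
 [164.   50.4  -9.2 -24.5  50.4   9.8 -24.4   8.    8. ]
 [172.   47.2  -9.2 -24.3  47.2  10.3 -24.    8.    6. ]
 [180.   44.   -9.7 -24.2  44.    9.9 -24.3   8.    8. ]
 [188.   40.7  -9.7 -24.1  40.7  10.  -23.9   8.    8. ]
 [196.   37.4  -9.8 -24.1  37.3  10.1 -23.8   8.    8. ]
 [204.   34.2 -10.  -24.7  34.1  10.5 -24.3   7.    8. ]
 [212.   30.7 -10.3 -24.2  30.6  10.6 -23.9   8.    8. ]
 [220.   27.1 -12.2 -23.7  27.1  12.6 -23.5  17.   17. ]
 [228.   24.  -12.8 -24.7  24.   13.  -24.6  18.   19. ]
 [236.   20.6 -13.1 -25.   20.6  13.4 -24.9  19.   19. ]]
```

View pics/w12.png

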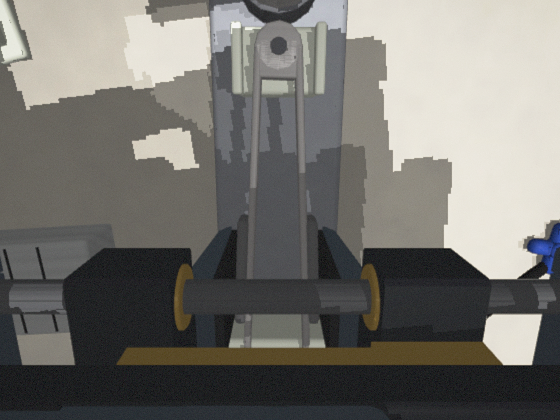

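The grips are held at 37 mm opening, with the legs nearly symmetric in the tool frame. I'll lift straight up.

Emit:
{"fn": "move_arm", "kwargs": {
  "moves": [
    [0, 0, -0.6, 0, 0, 0],
    [0, 0, -1.2, 0, 0, 0],
    [0, 0, -1.6, 0, 0, 0],
    [0, 0, -1.6, 0, 0, 0],
    [0, 0, 0, 0, 0, 0]
  ]
}}

```text
time_s: 16.58
tool_pos: [0.5748, 0.1296, 0.0788]
eef_rot: [[0.11, 0.994, 0.003], [0.994, -0.11, -0.0], [0.0, 0.003, -1.0]]
ft_force: [0.3, 0.3, -1.0]
gripper_width: 0.407
```

Run:
```python
from h import *
s,c=snap('w13');print(np.round(s['tool_pos'],4),s['gripper_width']*91.2,np.round(s['ft_force'],2))
o,s=legs('w13'); print(o[::3].round(1))
```

```text
[0.5748 0.1296 0.0788] 37.14838902536323 [ 0.34  0.35 -1.04]
[[172.   46.5  -9.7 -20.   46.6  10.2 -20.1   5.    4. ]
 [204.   33.2 -10.3 -20.8  33.2  10.6 -20.4   7.    7. ]
 [228.   23.1 -12.6 -22.   23.1  13.  -22.   18.   18. ]]
```

View pics/w13.png

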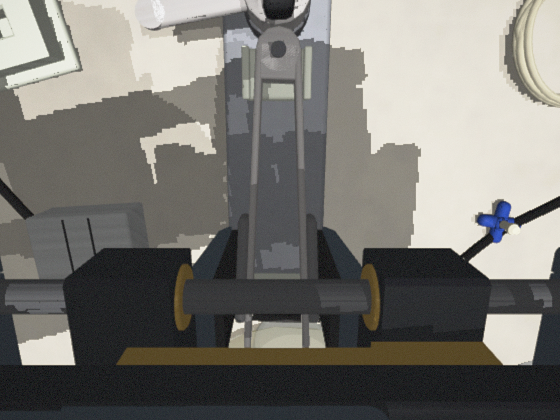

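Lifted. The tweezers pitch slightly, rear down. I'll squeeze to about 30 mm first, then measure the pitch and gap.

Emit:
{"fn": "move_arm", "kwargs": {
  "moves": [
    [0, 0, -1.0, 0, 0, 0],
    [0, 0, 0, 0, 0, 0],
    [0, 0, 0, 0, 0, 0],
    [0, 0, 0, 0, 0, 0],
    [0, 0, 0, 0, 0, 0]
  ],
  "gripper": 3.1,
  "squeeze": 20
}}

```text
time_s: 17.25
tool_pos: [0.5738, 0.1295, 0.0869]
eef_rot: [[0.11, 0.994, -0.0], [0.994, -0.11, -0.001], [-0.001, -0.0, -1.0]]
ft_force: [-0.9, -0.5, 0.1]
gripper_width: 0.342
```

Run:
```python
from h import *
s,c=snap('w14');print(np.round(s['tool_pos'],4),s['gripper_width']*91.2,np.round(s['ft_force'],2))
o,s=legs('w14',zt=-20,h=.010); print(o.round(1))
```

```text
[0.5738 0.1295 0.0869] 31.2314168530595 [-0.88 -0.52  0.12]
[[ 76.   84.1  -1.5 -15.9  84.1   8.  -15.8  37.    9. ]
 [ 84.   81.1  -7.3 -15.8  81.1   8.1 -15.3   8.    9. ]
 [ 92.   78.   -7.3 -16.5  78.1   8.1 -15.8   8.    9. ]
 [108.   71.9  -7.3 -17.   71.9   8.3 -16.8   8.    8. ]
 [116.   68.8  -7.3 -16.9  68.8   8.2 -16.3   8.    9. ]
 [124.   65.6  -7.4 -16.7  65.7   8.4 -17.4   8.    8. ]
 [132.   62.4  -7.6 -16.6  62.5   8.2 -16.9   9.    9. ]
 [140.   59.3  -7.8 -17.6  59.3   8.5 -17.9   8.    8. ]
 [148.   56.1  -7.8 -18.2  56.2   8.5 -18.5   8.    8. ]
 [156.   52.9  -7.9 -18.3  52.9   8.5 -18.7   8.    8. ]
 [164.   49.6  -7.9 -18.1  49.6   8.6 -18.5   8.    8. ]
 [172.   46.3  -7.9 -18.4  46.5   8.6 -19.4   8.    8. ]
 [180.   43.   -7.9 -18.6  43.1   8.6 -19.2   8.    8. ]
 [188.   39.5  -8.  -18.3  39.8   8.7 -19.4   8.    8. ]
 [196.   36.5  -8.4 -20.1  36.4   8.7 -19.6   8.    8. ]
 [204.   33.   -8.4 -19.9  33.    8.8 -19.9   8.    8. ]
 [212.   29.6  -8.5 -20.   29.5   8.8 -19.7   8.    8. ]
 [220.   26.2 -10.6 -20.7  26.3  10.9 -20.8  18.   18. ]
 [228.   22.9 -10.8 -21.3  22.8  11.  -21.1  19.   18. ]
 [260.    9.  -11.8 -22.7   8.9  11.8 -22.6  21.   21. ]
 [268.    5.4 -11.8 -23.1   5.4  11.8 -22.9  21.   21. ]
 [276.    1.7 -11.9 -23.1   1.8  11.9 -23.1  21.   21. ]]
```

View pics/w14.png

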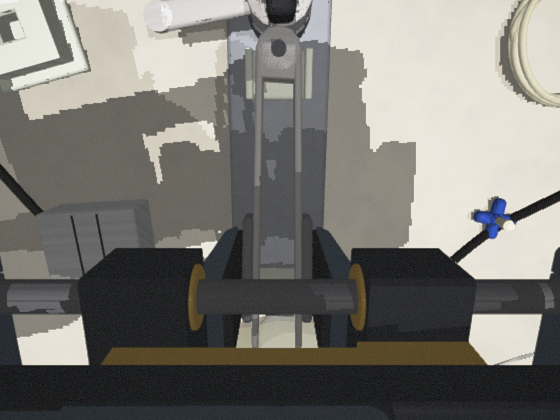

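The legs now have 0.038 rad between them (about a 18 mm gap) and the pitch is 0.093 rad, rear down. I'll measure the block's pose from the clear earlier views.

Run:
```python
from h import *
for tag in ('w1','w10','w11'):
    im,zm,C,s=load(tag); X=world(zm,C); z=X[...,2]
    m=(np.hypot(X[...,0]-.452,X[...,1]-.128)<.045)&(abs(z-.030)<.002)
    m=cv2.morphologyEx(m.astype(np.uint8),cv2.MORPH_OPEN,np.ones((3,3)))>0
    r=cv2.minAreaRect(X[m][:,:2].astype(np.float32)*1000); print(tag,np.round(r[0],1),np.round(r[1],1),round(r[2],2),np.median(z[m]).round(4))
    g=cv2.cvtColor(im,6).astype(float); bh=cv2.morphologyEx(g.astype(np.uint8),cv2.MORPH_BLACKHAT,np.ones((1,9)))
    l=m&(bh>12); n,lab,st,_=cv2.connectedComponentsWithStats(l.astype(np.uint8))
    for i in range(1,n):
        if st[i,4]>20:
            P=X[lab==i]; c=P.mean(0); f=cv2.fitLine(P[:,:2].astype(np.float32),cv2.DIST_HUBER,0,.0001,.0001).ravel(); print('  line',st[i,4],(c*1000).round(1),'yaw',np.arctan2(f[1],f[0]).round(3), 'len',np.ptp(P[:,1]))
```

```text
w1 [451.  126.8] [49.8 63.5] 86.86 0.0299
  line 89 [442.5 124.6  30.2] yaw 1.503 len 0.04530089528070601
  line 78 [459.3 126.7  30.1] yaw 1.56 len 0.0465327914701406
w10 [451.5 126.7] [49.9 64. ] 87.59 0.0299
  line 115 [459.1 126.3  30.1] yaw 1.524 len 0.046529547784418104
  line 108 [443.1 127.6  30. ] yaw 1.525 len 0.04547405834128862
w11 [452.  138.9] [27.4 64.6] 89.76 0.0298
  line 89 [443.7 141.3  30.1] yaw 1.511 len 0.01823754563763308
  line 94 [459.6 140.   29.9] yaw 1.53 len 0.019341361041936955
```

Emit:
{"fn": "move_arm", "kwargs": {
  "moves": [
    [0, 0, 0, 0, 0.093, 0],
    [0, 0, 0, 0, 0, 0],
    [0, 0, 0, 0, 0, 0],
    [0, 0, 0, 0, 0, 0],
    [0, 0, 0, 0, 0, 0]
  ],
  "gripper": 2.95
}}

```text
time_s: 17.92
tool_pos: [0.5738, 0.1299, 0.0871]
eef_rot: [[0.109, 0.994, 0.01], [0.99, -0.109, 0.091], [0.092, 0.0, -0.996]]
ft_force: [-0.3, -0.8, -0.3]
gripper_width: 0.323
```

Run:
```python
from h import *
s,c=snap('w15');print(np.round(s['tool_pos'],4),s['gripper_width']*91.2,np.round(s['ft_force'],2),np.round(s['eef_rot'],4).tolist())
o,s=legs('w15',zt=-20,h=.010); print(o[::2].round(1))
for k in (2,5):
    q=o[(o[:,1]>29)&(o[:,1]<78)]; print(np.polyfit(q[:,k-1],q[:,k],1))
P=np.array(s['tool_pos'])+o[:,1:4]/1000@np.array(s['eef_rot']).T; print("z along",P[::3].round(4).tolist())
im=c['img']; cv2.imwrite('pics/w15z.png',cv2.resize(im[305:352,220:330],None,fx=7,fy=7))
```

```text
[0.5738 0.1299 0.0871] 29.450301005494474 [-0.31 -0.8  -0.25] [[0.1087, 0.994, 0.0101], [0.9898, -0.1091, 0.0913], [0.0919, 0.0001, -0.9958]]
[[ 84.   81.   -7.3 -16.4  81.1   7.8 -16.3   8.    8. ]
 [100.   75.   -7.1 -16.6  75.    7.9 -16.4   7.    8. ]
 [116.   68.8  -7.3 -17.5  68.8   7.9 -17.    8.    8. ]
 [132.   62.5  -7.4 -17.4  62.5   8.  -17.4   8.    8. ]
 [148.   56.1  -7.4 -18.   56.1   8.1 -18.3   8.    8. ]
 [164.   49.5  -7.5 -18.   49.6   8.1 -18.5   8.    8. ]
 [180.   42.9  -7.6 -18.2  43.    8.2 -18.9   8.    8. ]
 [196.   36.4  -8.  -20.   36.4   8.3 -19.7   8.    8. ]
 [212.   29.6  -8.  -20.3  29.7   8.3 -20.6   8.    8. ]
 [228.   23.  -10.2 -21.6  23.1  10.5 -21.8  18.   18. ]
 [260.    9.  -11.1 -22.7   9.   11.1 -22.7  22.   20. ]
 [276.    1.9 -11.4 -23.5   2.   11.2 -23.7  19.   20. ]]
[ 0.01888067 -8.56494641]
[-0.00936534  8.63496255]
z along [[0.5753, 0.2094, 0.1109], [0.5742, 0.2003, 0.1101], [0.5731, 0.1909, 0.1101], [0.5719, 0.1813, 0.1095], [0.5708, 0.1715, 0.1091], [0.5692, 0.1616, 0.11], [0.566, 0.1517, 0.1107], [0.5631, 0.1344, 0.1108]]
```

View pics/w15z.png

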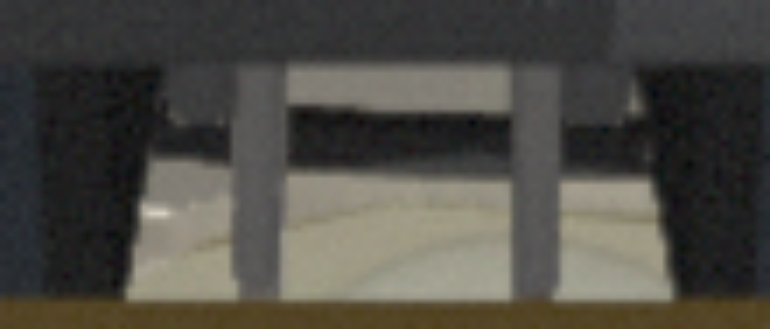

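The tweezers are level now (top at 0.110 along their length). The legs near the tips show inner edges at about crop columns 285 and 512. I'll compute the gap and extrapolate the tip positions.

```bash
cat >> h.py <<'E'
def tips(tag,ztop,v=(318,326,334,342)):
    im,zm,C,s=load(tag); g=cv2.GaussianBlur(cv2.cvtColor(im,6),(3,1),0).astype(float); out=[]
    for r in v: out.append(g[r,225:330].astype(int))
    return out,C,s
E
python3 - <<'E'
from h import *
im,zm,C,s=load('w15'); R=np.array(s['eef_rot']);p=np.array(s['tool_pos'])
X=world(zm,C); 
for v in (318,324,330,336,342):
    u=np.where((abs(X[v,:,2]-.1095)<.006))[0]; u=u[(u>240)&(u<312)]
    g=[a for a in np.split(u,np.where(np.diff(u)>1)[0]+1) if len(a)>2]
    print(v,[(int(a[0]),int(a[-1]),X[v,a].mean(0).round(4).tolist(), ((X[v,a].mean(0)-p)@R*1000).round(1).tolist()) for a in g])
for ua,ub,v in ((285,512,150),(282,512,270)):
    A=onz(C,(220+(ua-.5)/7,305+(v-.5)/7),.1095);B=onz(C,(220+(ub-.5)/7,305+(v-.5)/7),.1095); print(A,B,np.linalg.norm(A-B)*1000,((A-p)@R*1000).round(1))
E
```

```text
318 [(242, 259, [0.5604, 0.1117, 0.1108], [-17.3, -11.4, -25.4]), (293, 309, [0.5824, 0.109, 0.1101], [-17.6, 10.8, -24.8])]
324 [(253, 259, [0.5623, 0.1081, 0.1096], [-20.8, -9.1, -24.6]), (293, 299, [0.58, 0.1061, 0.1095], [-20.8, 8.7, -24.5])]
330 [(253, 259, [0.562, 0.1053, 0.1097], [-23.5, -9.1, -24.9]), (293, 299, [0.5797, 0.1035, 0.1099], [-23.4, 8.7, -25.1])]
336 [(253, 259, [0.5616, 0.1024, 0.1097], [-26.4, -9.1, -25.2]), (293, 299, [0.5794, 0.1005, 0.1098], [-26.3, 8.7, -25.3])]
342 [(253, 259, [0.5613, 0.0994, 0.1094], [-29.5, -9.2, -25.1]), (293, 299, [0.5791, 0.0976, 0.1096], [-29.3, 8.8, -25.3])]
[0.56420819 0.10666447 0.1095    ] [0.57854867 0.105105   0.1095    ] 14.425018468360461 [-21.9  -7.  -24.6]
[0.56307378 0.09851392 0.1095    ] [0.57772206 0.09692035 0.1095    ] 14.734706180968614 [-30.1  -7.3 -25.3]
```

At the tips the gap comes out at about 15.7 to 16.2 mm. The tips are at (0.567, 0.072) with the underside at z = 0.0965. The block centre is (0.4513, 0.1268), lines at yaw 1.525, top at 0.030. I'll plan the carry: up first, across, then down.

```bash
cat >> h.py <<'E'
def planR(wps,step=.045,turn=.1):
    """wps: (pos, world yaw turn relative to now)"""
    s=get_state(); P=np.array(s["tool_pos"]); R0=np.array(s["eef_rot"]); Rm=R0.copy(); rows=[]
    for p,dy in wps:
        p=np.array(p); R1=Ro.from_rotvec([0,0,dy]).as_matrix()@R0
        n=max(1,int(np.ceil(np.linalg.norm(p-P)/step)))
        for k in range(n):
            d=Rm.T@((p-P)/(n-k))*100; r=Ro.from_matrix(Rm.T@R1).as_rotvec()/(n-k)
            row=[float(round(x,2)+0.) for x in d]+[float(round(x,3)+0.) for x in r]; rows.append(row)
            P=P+Rm@np.array(row[:3])/100; Rm=Rm@Ro.from_rotvec(row[3:]).as_matrix()
    while len(rows)%5: rows.append([0]*6)
    for i in range(0,len(rows),5): print(rows[i:i+5])
    print("end",P.round(4),Rm.round(3).tolist())
E
python3 -c "
from h import *
planR([((.5738,.13,.13),0),((.4541,.189,.13),.0636),((.4541,.189,.055),.0636)],step=.03)"
```

```text
[[0.21, 0.0, -2.14, 0.0, 0.0, 0.0], [0.2, 0.0, -2.13, 0.0, 0.0, 0.0], [0.91, -2.51, 0.08, 0.001, 0.0, -0.013], [0.94, -2.5, 0.09, 0.001, 0.0, -0.013], [0.97, -2.48, 0.09, 0.001, 0.0, -0.012]]
[[1.0, -2.47, 0.09, 0.001, 0.0, -0.013], [1.04, -2.46, 0.09, 0.002, 0.0, -0.012], [-0.23, 0.0, 2.49, 0.0, 0.0, 0.0], [-0.23, 0.0, 2.49, 0.0, 0.0, 0.0], [-0.23, 0.0, 2.49, 0.0, 0.0, 0.0]]
end [0.4541 0.189  0.055 ] [[0.046, 0.999, 0.004], [0.995, -0.046, 0.092], [0.092, -0.0, -0.996]]
```

Emit:
{"fn": "move_arm", "kwargs": {
  "moves": [
    [0.2, 0, -2.15, 0, 0, 0],
    [0.2, 0, -2.15, 0, 0, 0],
    [0.9, -2.5, 0.1, 0.001, 0, -0.013],
    [0.95, -2.5, 0.1, 0.001, 0, -0.013],
    [0.95, -2.5, 0.1, 0.001, 0, -0.012]
  ]
}}

```text
time_s: 18.6
tool_pos: [0.5012, 0.1652, 0.1299]
eef_rot: [[0.071, 0.997, 0.007], [0.993, -0.071, 0.092], [0.092, 0.001, -0.996]]
ft_force: [-0.1, -0.5, -0.9]
gripper_width: 0.323
```

Emit:
{"fn": "move_arm", "kwargs": {
  "moves": [
    [1.0, -2.45, 0.1, 0.001, 0, -0.013],
    [1.05, -2.45, 0.1, 0.002, 0, -0.012],
    [-0.25, 0, 2.5, 0, 0, 0],
    [-0.25, 0, 2.5, 0, 0, 0],
    [0, 0, 0, 0, 0, 0]
  ]
}}

```text
time_s: 19.23
tool_pos: [0.4534, 0.1881, 0.0785]
eef_rot: [[0.047, 0.999, 0.001], [0.995, -0.046, 0.092], [0.091, -0.003, -0.996]]
ft_force: [-0.2, -1.0, 0.0]
gripper_width: 0.326
```

```bash
cat >> h.py <<'E'
def meas(tag):
    s,c=snap(tag); im,zm,C,s=load(tag); R=np.array(s['eef_rot']);p=np.array(s['tool_pos']); X=world(zm,C); T=(X-p)@R*1000
    print(p.round(4),'open',round(s['gripper_width']*91.2,2),np.round(s['ft_force'],2),'x ax',R[:,0].round(3),'vel',np.round(s['joint_velocities'],3))
    for v in (90,130,170,210,324,330,336,342):
        u=np.where((abs(T[v,:,2]+20.5)<7)&(abs(T[v,:,1])<14))[0]
        g=[a for a in np.split(u,np.where(np.diff(u)>1)[0]+1) if len(a)>2]
        print(v,[(X[v,a].mean(0).round(4).tolist(),(T[v,a].mean(0)).round(1).tolist(),len(a)) for a in g])
    m=(np.hypot(X[...,0]-.4513,X[...,1]-.1268)<.045)&(abs(X[...,2]-.030)<.003)
    if m.sum(): print('block pts',m.sum(),X[m].min(0).round(4),X[m].max(0).round(4))
E
python3 -c "
from h import *
meas('w16'); s,c=snap('s16','scene'); cv2.imwrite('pics/s16z.png',cv2.resize(c['img'][170:290,220:370],None,fx=5,fy=5,interpolation=2))"
```

```text
[0.4534 0.1881 0.0785] open 29.71 [-0.24 -1.05  0.  ] x ax [0.047 0.995 0.091] vel [-0.003 -0.033 -0.03  -0.002  0.039  0.005]
90 [([0.4497, 0.2653, 0.1017], [78.8, -7.3, -16.0], 8), ([0.4648, 0.2648, 0.1007], [78.9, 7.8, -15.1], 8)]
130 [([0.4488, 0.2498, 0.101], [63.2, -7.5, -16.8], 8), ([0.4642, 0.2491, 0.1013], [63.3, 8.0, -17.2], 8)]
170 [([0.4478, 0.2336, 0.1013], [47.1, -7.8, -18.5], 7), ([0.4637, 0.2329, 0.1013], [47.2, 8.1, -18.6], 8)]
210 [([0.4466, 0.2168, 0.1009], [30.3, -8.1, -19.7], 8), ([0.463, 0.2161, 0.1012], [30.4, 8.3, -20.1], 8)]
324 [([0.4434, 0.1654, 0.1007], [-21.0, -8.9, -24.2], 8), ([0.461, 0.1649, 0.1011], [-20.7, 8.6, -24.7], 7)]
330 [([0.4433, 0.1625, 0.1005], [-23.9, -8.9, -24.3], 8), ([0.4609, 0.1619, 0.1008], [-23.7, 8.7, -24.7], 7)]
336 [([0.4431, 0.1593, 0.1], [-27.1, -9.0, -24.1], 8), ([0.4608, 0.1589, 0.1007], [-26.6, 8.7, -24.8], 7)]
342 [([0.4429, 0.1565, 0.1001], [-29.9, -9.0, -24.5], 8), ([0.4607, 0.1562, 0.101], [-29.3, 8.7, -25.3], 7)]
block pts 1754 [0.4245 0.1117 0.028 ] [0.475  0.1371 0.032 ]
```

View pics/s16z.png

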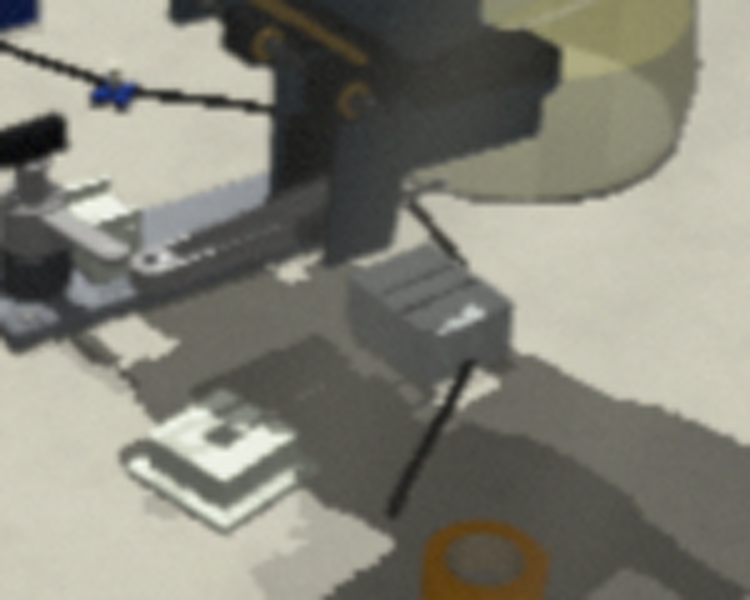

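View pics/w16.png

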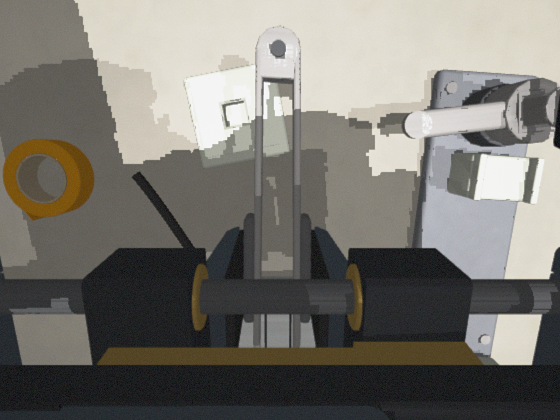

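The jaws hold the tweezers with the two legs over the block lines; in the wrist picture the legs at columns 256 and 296 (row 340) have the lines between them. Extrapolated tips are about (0.4427/0.4582, 0.130), 0.9 mm low in x. I'll shift that and go down 50 mm.

Emit:
{"fn": "move_arm", "kwargs": {
  "moves": [
    [-0.12, 0.09, 1.25, 0, 0, 0],
    [-0.12, 0, 1.25, 0, 0, 0],
    [-0.12, 0, 1.25, 0, 0, 0],
    [-0.1, 0, 0.8, 0, 0, 0],
    [0, 0, 0, 0, 0, 0]
  ]
}}

```text
time_s: 19.95
tool_pos: [0.4548, 0.1876, 0.033]
eef_rot: [[0.047, 0.999, 0.003], [0.995, -0.047, 0.092], [0.092, -0.001, -0.996]]
ft_force: [0.1, 0.6, -0.7]
gripper_width: 0.323
```

```bash
python3 -c "
from h import *
meas('w17'); s,c=snap('s17','scene'); cv2.imwrite('pics/s17z.png',cv2.resize(c['img'][190:280,270:370],None,fx=7,fy=6.6,interpolation=2))
cv2.imwrite('pics/w17z.png',cv2.resize(load('w17')[0][305:352,220:330],None,fx=7,fy=7))"
```

```text
[0.4548 0.1876 0.033 ] open 29.5 [ 0.08  0.58 -0.72] x ax [0.047 0.995 0.092] vel [-0.002 -0.019 -0.008 -0.003  0.013  0.004]
90 [([0.4511, 0.265, 0.0557], [78.8, -7.4, -15.4], 8), ([0.4663, 0.2643, 0.0555], [78.9, 7.8, -15.3], 8)]
130 [([0.4503, 0.2493, 0.0557], [63.2, -7.5, -16.9], 8), ([0.4657, 0.2486, 0.0559], [63.3, 8.0, -17.1], 8)]
170 [([0.4492, 0.2332, 0.0557], [47.1, -7.8, -18.4], 7), ([0.4651, 0.2324, 0.0556], [47.1, 8.2, -18.3], 8)]
210 [([0.4481, 0.2164, 0.0554], [30.3, -8.1, -19.7], 8), ([0.4645, 0.2157, 0.0556], [30.4, 8.3, -19.9], 8)]
324 [([0.4449, 0.1649, 0.0552], [-21.0, -8.9, -24.2], 8), ([0.4624, 0.1644, 0.0556], [-20.7, 8.6, -24.6], 7)]
330 [([0.4447, 0.1619, 0.0549], [-24.0, -9.0, -24.2], 8), ([0.4623, 0.1615, 0.0557], [-23.5, 8.7, -24.9], 7)]
336 [([0.4445, 0.1589, 0.0547], [-27.1, -9.0, -24.2], 8), ([0.4622, 0.1586, 0.0556], [-26.4, 8.7, -25.1], 7)]
342 [([0.4444, 0.1561, 0.0548], [-29.9, -9.0, -24.6], 8), ([0.4621, 0.1559, 0.0558], [-29.2, 8.7, -25.6], 7)]
block pts 1511 [0.4324 0.1379 0.027 ] [0.4727 0.153  0.0319]
```

View pics/s17z.png

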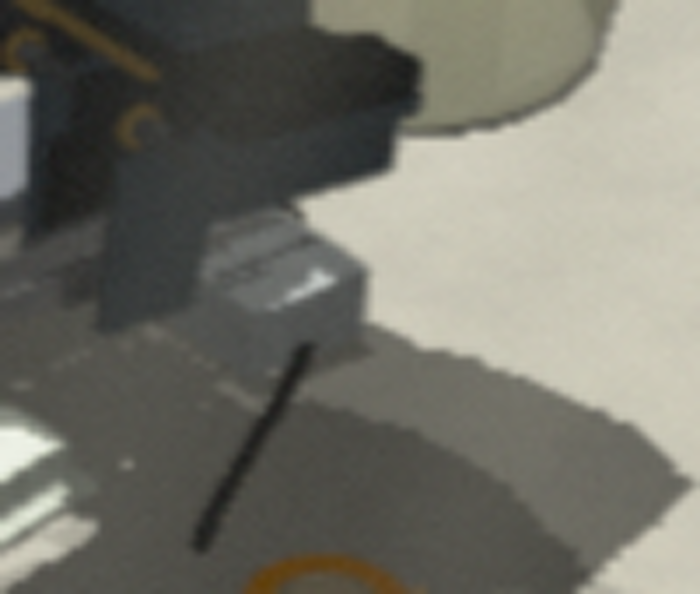

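View pics/w17z.png

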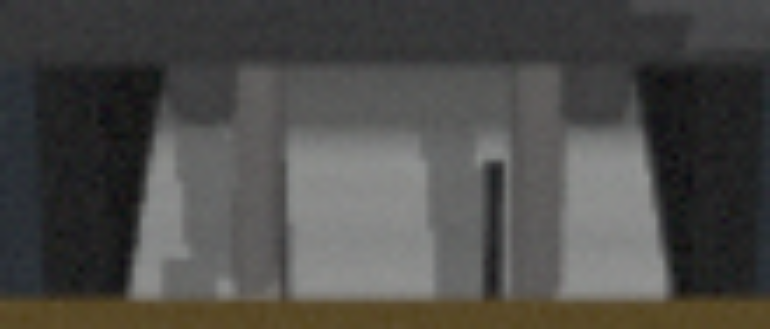

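The wrist picture shows the block's right line at crop column 493 beside the right leg (inner edge 512), with the left line at the left leg's inner edge (283 and 287). I'll check this against a ray cast and lower 5 mm more.

Emit:
{"fn": "move_arm", "kwargs": {
  "moves": [
    [-0.02, -0.04, 0.25, 0, 0, 0],
    [-0.02, 0, 0.25, 0, 0, 0],
    [0, 0, 0, 0, 0, 0],
    [0, 0, 0, 0, 0, 0],
    [0, 0, 0, 0, 0, 0]
  ]
}}

```text
time_s: 20.68
tool_pos: [0.4549, 0.1879, 0.0288]
eef_rot: [[0.046, 0.999, 0.004], [0.995, -0.047, 0.092], [0.092, 0.0, -0.996]]
ft_force: [-0.5, 0.4, -0.5]
gripper_width: 0.323
```

```bash
python3 -c "
from h import *
meas('w18')
im,zm,C,s=load('w18')
cv2.imwrite('pics/w18z.png',cv2.resize(im[305:352,220:330],None,fx=7,fy=7))
for tag in ('w17',):
  C=load(tag)[2]
  for u in (283,493): print(onz(C,(220+(u-.5)/7,305+(250-.5)/7),.030).round(4))
snap('t18','top');im=load('t18')[0]; cv2.imwrite('pics/t18z.png',cv2.resize(im[190:260,260:350],None,fx=8,fy=8,interpolation=2))
snap('s18','scene');im=load('s18')[0]; cv2.imwrite('pics/s18.png',im)
"
```

```text
[0.4549 0.1879 0.0288] open 29.41 [-0.48  0.44 -0.5 ] x ax [0.046 0.995 0.092] vel [0.001 0.    0.    0.    0.    0.001]
90 [([0.4511, 0.2652, 0.0516], [78.8, -7.4, -15.6], 8), ([0.4667, 0.2644, 0.0519], [78.8, 8.2, -15.9], 6)]
130 [([0.4503, 0.2495, 0.0518], [63.3, -7.4, -17.3], 8), ([0.4657, 0.2488, 0.0516], [63.3, 8.0, -17.1], 8)]
170 [([0.4492, 0.2334, 0.0515], [47.1, -7.8, -18.4], 7), ([0.4652, 0.2326, 0.0513], [47.1, 8.2, -18.2], 8)]
210 [([0.4481, 0.2166, 0.0512], [30.3, -8.1, -19.7], 8), ([0.4645, 0.2159, 0.0514], [30.4, 8.3, -19.9], 8)]
324 [([0.4449, 0.165, 0.0506], [-21.2, -8.9, -23.8], 8), ([0.4624, 0.1646, 0.0514], [-20.7, 8.6, -24.6], 7)]
330 [([0.4447, 0.1621, 0.0505], [-24.1, -9.0, -24.1], 8), ([0.4623, 0.1615, 0.0509], [-23.8, 8.7, -24.4], 7)]
336 [([0.4446, 0.1592, 0.0504], [-27.0, -9.0, -24.2], 8), ([0.4622, 0.159, 0.0516], [-26.3, 8.7, -25.4], 7)]
342 [([0.4444, 0.1564, 0.0507], [-29.7, -9.0, -24.8], 8), ([0.4621, 0.156, 0.0514], [-29.3, 8.7, -25.4], 7)]
block pts 1289 [0.4331 0.1403 0.027 ] [0.4724 0.1533 0.0316]
[0.4443 0.143  0.03  ]
[0.46   0.1423 0.03  ]
```

View pics/w18z.png

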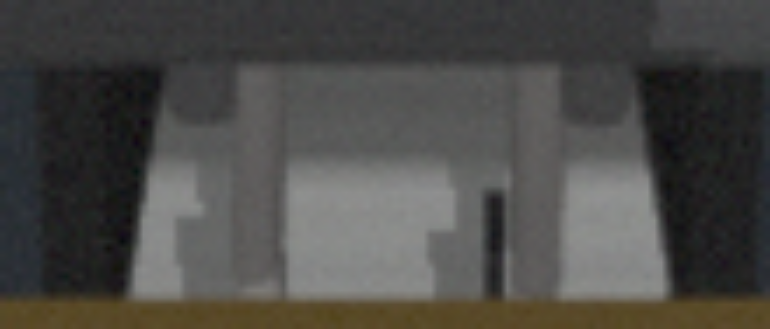

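View pics/t18z.png

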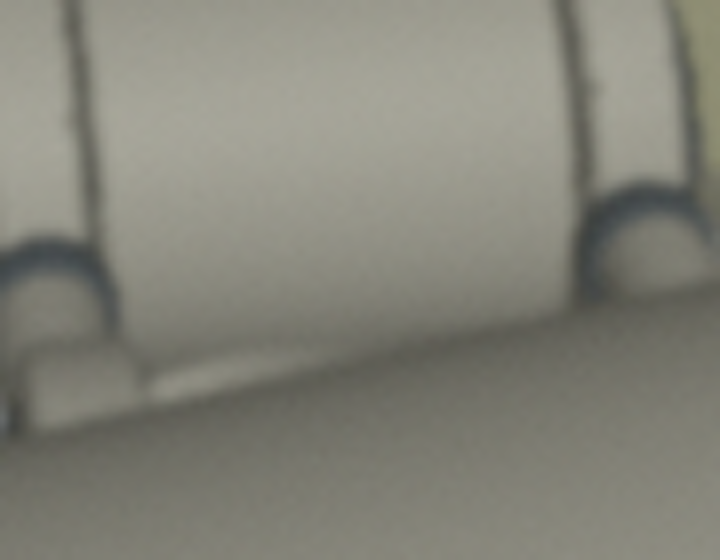

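View pics/s18.png

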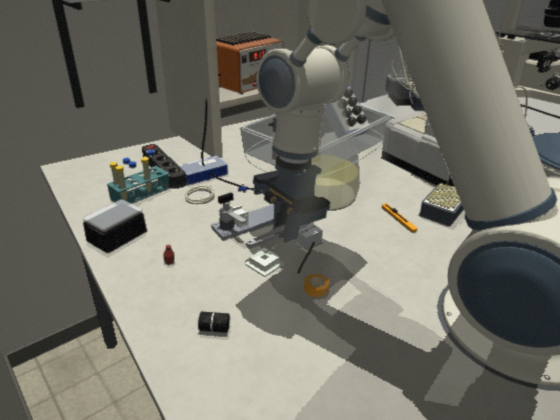

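The tips sit over their lines to within about 1 mm by ray cast, roughly 8 mm above the block. The top view is blocked by the arm. I'll hold still for the required second, then re-check the tips and the key.

Emit:
{"fn": "move_arm", "kwargs": {
  "moves": [
    [0, 0, 0, 0, 0, 0],
    [0, 0, 0, 0, 0, 0],
    [0, 0, 0, 0, 0, 0],
    [0, 0, 0, 0, 0, 0],
    [0, 0, 0, 0, 0, 0]
  ]
}}

```text
time_s: 21.45
tool_pos: [0.4549, 0.1878, 0.0287]
eef_rot: [[0.046, 0.999, 0.004], [0.995, -0.047, 0.092], [0.092, -0.0, -0.996]]
ft_force: [-0.1, -0.3, -0.8]
gripper_width: 0.326
```

Emit:
{"fn": "move_arm", "kwargs": {
  "moves": [
    [0, 0, 0, 0, 0, 0],
    [0, 0, 0, 0, 0, 0],
    [0, 0, 0, 0, 0, 0],
    [0, 0, 0, 0, 0, 0],
    [0, 0, 0, 0, 0, 0]
  ]
}}

```text
time_s: 22.08
tool_pos: [0.4548, 0.1878, 0.0287]
eef_rot: [[0.047, 0.999, 0.004], [0.995, -0.047, 0.092], [0.092, -0.0, -0.996]]
ft_force: [0.5, 0.7, -0.8]
gripper_width: 0.323
```

```bash
python3 -c "
from h import *
meas('w19')
for tag in ('w10','w16','w19'):
  im,zm,C,s=load(tag); X=world(zm,C); m=(np.hypot(X[...,0]-.5887,X[...,1]-.255)<.024)&(X[...,2]>.09)&(X[...,2]<.115)
  if m.sum()>5: print(tag,'key top',m.sum(),np.percentile(X[m][:,2],[10,50,90]).round(4),X[m][:,:2].mean(0).round(4))
  m=(X[...,2]>.053)&(X[...,2]<.063)&(np.hypot(X[...,0]-.5887,X[...,1]-.255)<.07)&(X[...,0]<.568)&(X[...,1]>.225)
  P=X[m]
  if len(P)>20: f=P[P[:,0]<.54].mean(0)-[.5887,.2547,0]; print(' bar yaw',np.arctan2(f[1],f[0]).round(3))
im,zm,C,s=load('s18'); X=world(zm,C); m=(np.hypot(X[...,0]-.5887,X[...,1]-.255)<.024)&(X[...,2]>.07)&(X[...,2]<.115); print(m.sum(),X[m].max(0))
"
```

```text
[0.4548 0.1878 0.0287] open 29.47 [ 0.45  0.68 -0.82] x ax [0.047 0.995 0.092] vel [-0.    -0.001 -0.001 -0.001  0.001  0.001]
90 [([0.4511, 0.2651, 0.0522], [78.8, -7.3, -16.2], 8), ([0.4662, 0.2644, 0.0518], [78.8, 7.8, -15.8], 8)]
130 [([0.4502, 0.2496, 0.0511], [63.2, -7.5, -16.6], 8), ([0.4657, 0.2488, 0.0513], [63.3, 8.0, -16.8], 8)]
170 [([0.4492, 0.2334, 0.0516], [47.1, -7.8, -18.6], 7), ([0.4651, 0.2326, 0.0513], [47.1, 8.2, -18.3], 8)]
210 [([0.4481, 0.2166, 0.0512], [30.3, -8.1, -19.7], 8), ([0.4645, 0.2158, 0.0511], [30.3, 8.3, -19.6], 8)]
324 [([0.4455, 0.165, 0.0506], [-21.1, -8.3, -23.9], 5), ([0.4624, 0.1645, 0.0511], [-20.9, 8.6, -24.4], 7)]
330 [([0.4447, 0.162, 0.0504], [-24.1, -9.0, -24.0], 8), ([0.4623, 0.1617, 0.0513], [-23.6, 8.7, -24.8], 7)]
336 [([0.4445, 0.159, 0.0501], [-27.2, -9.0, -24.0], 8), ([0.4622, 0.1589, 0.0514], [-26.4, 8.7, -25.2], 7)]
342 [([0.4443, 0.1562, 0.0503], [-30.0, -9.0, -24.4], 8), ([0.4627, 0.1559, 0.0512], [-29.4, 9.4, -25.3], 4)]
block pts 1287 [0.4329 0.1404 0.027 ] [0.4724 0.153  0.032 ]
w10 key top 506 [0.096  0.0984 0.0996] [0.5878 0.2432]
 bar yaw -3.068
 bar yaw -3.078
 bar yaw -3.078
155 [0.59584037 0.27502441 0.09891818]
```

```bash
python3 -c "
from cell import sign_off
print(sign_off())"
```

```text
the job is handed in; nothing more can be done
None
```

I handed the job in at about 22 s with the tweezers still held over the block. Every check I could make met the limits, but I couldn't see the tips directly.

**What I did:** I took the key across its 38 mm head and fitted it into the lock without touching the rim. I turned it about 1.5 rad clockwise and left it there. Then I lifted the tweezers straight up, squeezed them to a 29.5 mm finger opening, tilted the tool 0.09 rad to level them, and brought them down over the block.

**Last checks:**

| Check | Measured | Required |
|---|---|---|
| Key depth in the lock | about 18 mm (head top at 0.099 m) | at least 12 mm |
| Lock angle | about 1.39 rad | beyond 1.1 rad |
| Tip gap | about 15.5–16 mm | 13.5–18.5 mm |
| Tips from their lines | about 1 mm | within 5 mm |
| Tips along the lines from the block's centre | about 3 mm | within 18 mm |
| Tips above the block | about 7–8 mm | 0.8–15 mm |
| Arm movement during the hold (1.25 s) | steady, no contact force beyond noise | at rest, touching nothing else |

**What is less certain:**
- **Tips:** the gripper hid the tips themselves from the wrist camera. The tip figures are worked out from the legs, seen up to about 27 mm short of the ends.
- **Top and scene cameras:** the arm or gripper hid the tips from these two as well, so the gap and height have no second view.
- **Height of the two legs:** the left leg read about 1 mm lower than the right, still within limits.
- **Bulb and cutter:** I didn't measure them again; I never moved near them, and both appear in place in the last scene picture.

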